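Collect the sealed optical cells from the catch tray and stand them in the scanning tote

TASK

Two capped optical cells lie in the sealing machine's catch tray: collect them and stand each upright, cap up, in its own bay of the tote, set down gently, pushed flush against the tote's far wall and centred on the light slots so that its clear windows face along the light path, then let go. Leave the uncapped cell lying in the tray and do not disturb the other things on the bench.

Things in the scene. Friction and masses are not known exactly. Their poses are not given: they have to be found in the camera images.
- cell_a: Capped cell, 116 mm long: aluminium body 40 x 40 x 90 mm with glass windows in two opposite faces, then a neck with a black cap 34 mm across. Origin: centre of the foot (square end). Own x: from foot to cap; z: square to the windows; y: square to the plain sides. Starts lying on a window, x level and roughly towards the robot, z up, axis 20 mm over the tray floor. 0.18 to 0.35 kg.
- cell_b: The other capped cell, the same as cell_a in all respects; either may go in either bay. Cells lie side by side, windows up and down, plain sides towards one another, about 88 mm from middle to middle.
- cell_open: Uncapped cell, to be left: same body, origin and axes as cell_a, but its bare neck, 20 mm thick and 12 mm long, is open; overall length 102 mm. It lies the same way in any of the three places.
- tray: Fixed steel catch tray, 170 mm (x, away from robot) by 320 mm (y from -140 to +180 mm); floor 6 mm, rim 18 mm above the bench. Origin on the bench. Cells lie within 10 mm of y = -88, 0, +88 mm. A sheet chute comes down into its left end (y above 175 mm) from the cream sealing machine, 270 mm high, which begins at y = 230 mm.
- tote: Fixed grey tote 120 (x) x 210 (y) mm, walls 45 high, 5 thick. Origin: centre of underside. Own x = light path, away from the robot to the far wall (inner face x = 55 mm). Near and far walls have facing light slots 26 mm wide, open at the top, at y = +50 and -50 mm: two bays, no divider. Its hard flat floor insert has its top 8 to 24 mm above the bench, not reported: feel for it.
- bay_1 (a point): Mark of the left bay at bench height: the point under the foot centre of a cell standing flush against the far wall (20 mm short of the wall) and centred on the slots. Axes as the tote's.
- bay_2 (a point): The same for the right bay, 100 mm to the right (tote's -y) of bay_1.
- beaker: Glass beaker, 72 mm across and 100 mm high, standing behind the work area; bystander. Origin: centre of its underside.
- bottle: Brown capped bottle, 72 mm across and 160 mm high, at the back; bystander. Origin: centre of its underside.
- jar: White jar, 68 mm across and 80 mm high, at the back; bystander. Origin: centre of its underside.
- spatula: Steel spatula 190 mm long, lying between tray and tote; bystander. Origin: under its middle.
- glass_case: Small brown cardboard box 90 x 60 x 35 mm between and beyond tray and tote; bystander. Origin: centre of its underside.
- stopper: Black rubber stopper, 42 mm across and 32 mm high, near the robot; bystander. Origin: centre of its underside.
Mind the look-alikes: they are no part of the job. What is shaped like the cell_b but blue, green or turquoise is not meant.

How it is judged:
By the outcome, as a careful person would: the job done as asked, in the order asked, and still so for the second after the job is handed in, with the robot touching nothing.
It also fails if it takes over 72 s, if anything falls off the work surface, if the arm or the gripper's body presses on something with over 40 N, if the wrist force passes 120 N, or if a joint passes its speed limit or range.

ROBOT

A 6-joint arm with a two-finger parallel gripper is mounted at the origin on the work surface. World frame = base frame: x ahead of the robot, y to its left, z up, the work surface at z = 0. Lengths are in m, angles in rad, forces in N, time in s.
With the tool pointing down it reaches from about 0.325 to 0.85 m from the base axis. Payload 4.4 kg.
Tool frame: the origin (TCP) lies midway between the tips of the shut fingers; the grasp point (between the pads) lies 19 mm behind it; z points along the fingers, x is the direction in which the jaws open and shut, and the axes are right-handed (so a half turn about z gives the same grasp; the last joint's range is limited). The gripper opens to 94 mm and grips with 3 to 60 N. Pads are 16 mm wide; open, the fingers measure 119 mm over their backs; the gripper's body (75 mm by 177 mm) begins 78 mm behind the grasp point.
Start: joints at [-1.44, 0.207, 1.542, -0, 1.393, -0.15], TCP at [0.159, -0.552, 0.205] pointing down, gripper open.
Joint ranges: [-2.73, 2.73], [-0.86, 2.22], [0.23, 2.46], [-1.11, 4.25], [0.08, 2.63], [-2.82, 2.82]. Speed limits (rad/s): [2.79, 2.79, 3.14, 3.14, 3.14, 3.14].

INTERFACE

Orientations are given as a rotation vector (axis times angle).
In Python, from rig import bot gives the robot as it stands.
- The arm moves only by the tool play_rows, never from a script. Its argument "plan" is one flat list of numbers, 7 for each row, row after row: the closure in counts, from 0 (fully open) to 255 (shut), then the shift along the tool's x, y, z in cm, then the turn, a rotation vector about the tool's x, y, z in rad. In form: [hand, x, y, z, rx, ry, rz, hand, x, y, z, rx, ry, rz, ...]. A call has 1 to 12 rows; each row shifts and turns the pose as measured when the row begins, along the tool's axes as they then stand; what a row does not reach is not made up. A row lasts 1/8 s, in which the tool goes at most 62.5 mm and 10.7 degrees, less where a joint would pass 70% of its speed; a pose out of reach is approached as far as the arm can. A call with a gripper value outside its range is refused whole. The fingers move at their own pace and stop on an object; "newtons" is the grip in N (left out, the last holds). Time passes only in rows, so rows that do not move let the fingers close. It gives the time, the measured TCP pose, the force and the opening at its end, in the units of the state.
- bot.read_state(): the state, without advancing time (a new reading comes with each control period).
- bot.get_image(name): name is "scene" or "top" or "wrist"; returns (picture, depth): 384x512x3 uint8, red, green, blue; 384x512 float32, m along the optical axis (not along the pixel's ray), 0 where there is no reading.
- bot.camera_params(name): a dict with "camera_matrix" (3x3 intrinsics, pixels), "extrinsics" (4x4, takes a point from camera to world coordinates); the wrist camera has in their place "mount" (4x4, takes a point from camera to tool coordinates, whose origin is the TCP and whose axes are the tool frame's). Camera axes: x right, y down, z forward; pixel columns grow to the right and rows downward; lengths in m; the calibration is good to about 2 mm. A picture is of the moment at which its call begins: read the wrist's pose just before it. camera_params takes no time and is no camera call.
- bot.close_job(): hands the job in, once; it reports no verdict.
Trained networks look in the newest picture that a camera, given by its name, has taken for a name from the list of things; names that differ only in an ending like _2 or _b are one class to them, and where a whole thing is asked for, a point or a joint stands for the part that bears it (a point fixed in the world has none). Each returns a list of dicts, best first, with "confidence" (0 to 1); they miss things now and then, are a little off and sometimes report something else, mostly with a low value. They report only what shows in the picture. A call takes as long as a camera call. They do not tell look-alikes from the thing itself.
- bot.spot_in(camera, name): "centre" ([x, y, z] in m, in the coordinates of the camera as it stood for that picture, good to about 4 mm: the middle of the surface that is visible of it).
- bot.place_of(camera, name): "centre" ([x, y, z] in m, in the coordinates of the camera as it stood for that picture, good to about 4 mm: a listed point, or the origin of a listed thing).
The state is a dict: "time": time; "joints": joint angles; "joint_vel": joint speeds; "joint_torque": joint torques, N m; "eef_pos": TCP position; "tool_rot": TCP orientation; "ft_force": force on the tool from outside, world axes, zero at the start; "torque": the same for the moment, N m; "width": finger opening in m.
Only numpy, scipy, OpenCV 4.12 (cv2) and the standard library are available. Lean on these libraries where they do the work, as an engineer would, in place of code of your own. Each camera call takes 0.05 s, during which the arm holds its last target.

## Working session

There is one attempt and no reset: what is moved stays moved. The work goes in short steps, Python scripts to look and compute and a tool call to move; the robot and the scene stay as the last step left them, time stands still between calls to the robot, and variables do not carry over. Pictures are saved under pics/ and viewed, and the job is handed in when it is done.

Besides the shell and the picture viewer there is one more tool, called as name(argument=value, ...) on one line, values as JSON. play_rows: Moves the arm, as the interface text tells. Its arguments: {"type":"object","properties":{"plan":{"type":"array"},"newtons":{"type":"number"}},"required":["plan"]}

```bash
mkdir -p pics; ls
python3 - <<'E'
from rig import bot
import cv2,numpy as np
s=bot.read_state();print({k:np.round(v,3) for k,v in s.items()})
for n in ["scene","top"]:
    im,d=bot.get_image(n);cv2.imwrite(f"pics/{n}0.png",im[:,:,::-1]);np.save(f"pics/{n}0.npy",d)
    p=bot.camera_params(n);print(n,p)
    T=np.array(p["extrinsics"])
    for k in ["cell_a","cell_open","bay_1","tote","tray","spatula","stopper"]:
        for r in bot.place_of(n,k)[:4]:
            print(n,k,round(r["confidence"],2),np.round((T@np.append(r["centre"],1))[:3],3))
print(bot.camera_params("wrist"))
print(bot.read_state()["time"])
E
```

```text
pics
{'time': np.float64(0.0), 'joints': array([-1.441,  0.207,  1.543, -0.   ,  1.393, -0.15 ]), 'joint_vel': array([-0.001, -0.   ,  0.001,  0.001, -0.001,  0.001]), 'joint_torque': array([ 0.0000e+00, -3.7087e+01, -2.8142e+01,  7.0000e-02,  3.6000e-02,
       -0.0000e+00]), 'eef_pos': array([ 0.159, -0.552,  0.204]), 'tool_rot': array([-2.509e+00,  1.888e+00,  2.000e-03]), 'ft_force': array([-0.071, -0.123, -0.382]), 'torque': array([-0.04 ,  0.019, -0.103]), 'width': np.float64(0.094)}
scene {'camera_matrix': array([[462.22999853,   0.        , 257.1548117 ],
       [  0.        , 462.22999853, 195.58816619],
       [  0.        ,   0.        ,   1.        ]]), 'extrinsics': array([[-0.0527221 ,  0.53026054, -0.84619392,  1.42252517],
       [ 0.99848735,  0.01475369, -0.05296545,  0.06739576],
       [-0.015601  , -0.84770637, -0.53023629,  0.62559449],
       [ 0.        ,  0.        ,  0.        ,  1.        ]])}
scene cell_a 0.94 [ 0.326 -0.269  0.022]
scene cell_a 0.87 [0.317 0.169 0.022]
scene cell_a 0.74 [0.587 0.083 0.027]
scene cell_a 0.72 [0.684 0.23  0.02 ]
scene cell_
[... 860 characters left out ...]
71 [0.578 0.268 0.028]
top bay_1 0.91 [ 0.617 -0.175 -0.001]
top bay_1 0.56 [ 0.587 -0.271 -0.001]
top tray 0.74 [0.537 0.173 0.001]
top stopper 0.61 [ 0.416  0.069 -0.   ]
{'camera_matrix': array([[291.82598392,   0.        , 255.70710303],
       [  0.        , 291.82598392, 190.72201636],
       [  0.        ,   0.        ,   1.        ]]), 'mount': array([[ 9.99999919e-01, -2.99515961e-04,  2.67813981e-04,
        -3.17650452e-04],
       [ 2.11385193e-04,  9.59041008e-01,  2.83267188e-01,
        -8.25374201e-02],
       [-3.41687635e-04, -2.83267108e-01,  9.59040994e-01,
        -1.79192447e-01],
       [ 0.00000000e+00,  0.00000000e+00,  0.00000000e+00,
         1.00000000e+00]])}
0.8
```

View pics/top0.png

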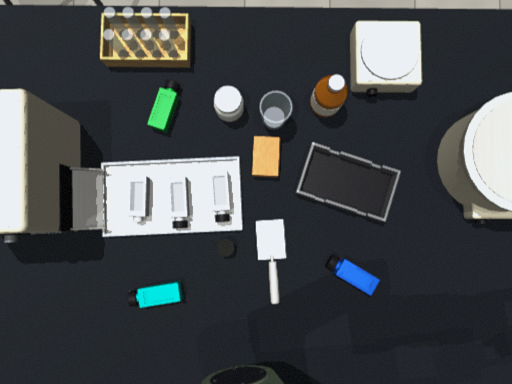

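View pics/scene0.png

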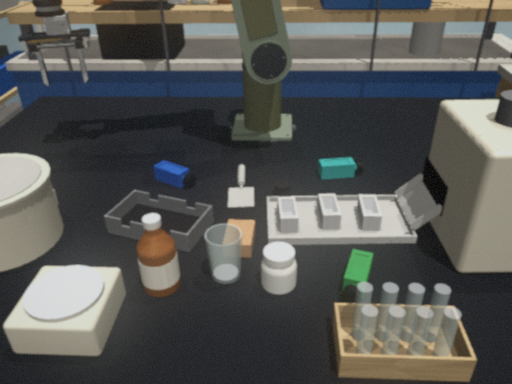

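Run:
```python
import cv2
im=cv2.imread("pics/top0.png")[80:210,110:310]
cv2.imwrite("pics/top0c.png",cv2.resize(im,None,fx=4,fy=4,interpolation=2))
im=cv2.imread("pics/top0.png")[90:240,300:440]
cv2.imwrite("pics/top0d.png",cv2.resize(im,None,fx=4,fy=4,interpolation=2))
```

```text
(no output)
```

View pics/top0c.png

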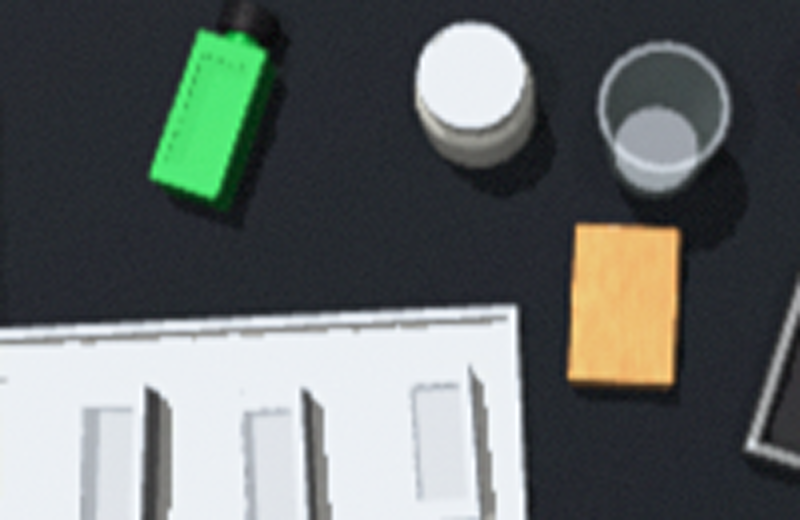

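View pics/top0d.png

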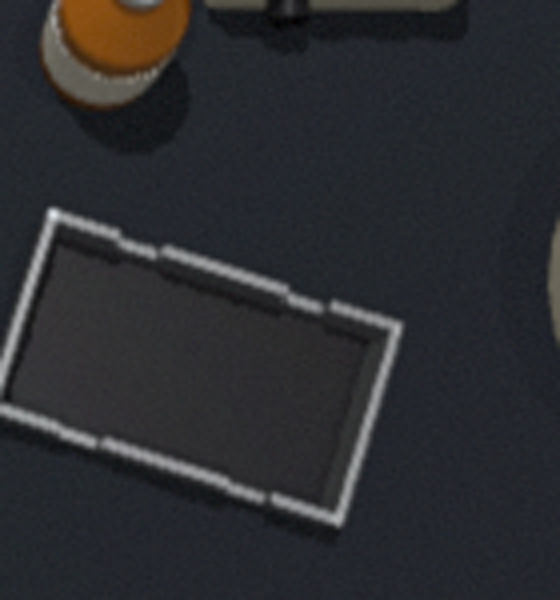

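The top view shows three aluminium cells in the tray. The one at (139,198) has no black cap, so it is the open cell. The ones at (180,202) and (222,196) have black caps towards the robot and are the targets. The blue (355,275), turquoise (157,295) and green (163,107) shapes are look-alikes. The tote is at (348,182), turned about -18°. Next I'll measure from depth and confirm the caps in an enlarged crop.

```bash
cat > h.py <<'E'
import numpy as np,cv2
from scipy.spatial.transform import Rotation as R
from rig import bot
def cloud(d,K,T):
    v,u=np.mgrid[:d.shape[0],:d.shape[1]]
    P=np.stack([(u-K[0,2])/K[0,0]*d,(v-K[1,2])/K[1,1]*d,d],-1)
    return P@T[:3,:3].T+T[:3,3]
def camT(n,s=None):
    p=bot.camera_params(n);K=np.array(p["camera_matrix"])
    if n!="wrist": return K,np.array(p["extrinsics"])
    s=s or bot.read_state()
    M=np.eye(4);M[:3,:3]=R.from_rotvec(s["tool_rot"]).as_matrix();M[:3,3]=s["eef_pos"]
    return K,M@np.array(p["mount"])
def st():
    s=bot.read_state();Rm=R.from_rotvec(s["tool_rot"]).as_matrix()
    print("t",round(float(s["time"]),2),"tcp",np.round(s["eef_pos"],4),"grasp",np.round(s["eef_pos"]-.019*Rm[:,2],4),"z",np.round(Rm[:,2],3),"x",np.round(Rm[:,0],3),"F",np.round(s["ft_force"],1),"w",round(float(s["width"]),4),"j",np.round(s["joints"],2));return s,Rm
E
python3 - <<'E'
from h import *
d=np.load("pics/top00.npy") if 0 else np.load("pics/top0.npy")
K,T=camT("top");P=cloud(d,K,T)
m=(d>0)&(P[...,2]>.035)&(P[...,2]<.055)
def rect(box,name,zlo,zhi):
    x0,x1,y0,y1=box
    q=(d>0)&(P[...,0]>x0)&(P[...,0]<x1)&(P[...,1]>y0)&(P[...,1]<y1)&(P[...,2]>zlo)&(P[...,2]<zhi)
    p=P[q];r=cv2.minAreaRect(p[:,:2].astype(np.float32)*1000)
    print(name,len(p),"z",np.round(np.median(p[:,2]),4),r);return p
p=rect((.48,.70,-.36,-.08),"tote top",.038,.055)
q=rect((.48,.70,-.36,-.08),"tote low",-.01,.03);print(np.percentile(q[:,2],[5,25,50,75,95]))
for y in (.083,.178,.268): rect((.45,.6,y-.04,y+.04),"cell",.037,.06)
rect((.43,.63,.03,.36),"tray rim",.013,.024)
q=P[(P[...,0]>.46)&(P[...,0]<.6)&(P[...,1]>.1)&(P[...,1]<.15)];print("tray floor",np.median(q[:,2]))
im=cv2.imread("pics/top0.png")[150:240,100:250]
cv2.imwrite("pics/cells.png",cv2.resize(im,None,fx=5,fy=5,interpolation=2))
E
```

```text
tote top 637 z 0.0448 ((568.5328369140625, -211.3844757080078), (210.78904724121094, 120.94860076904297), 72.10771179199219)
tote low 10126 z 0.0026 ((589.9570922851562, -220.16966247558594), (279.6546630859375, 219.82846069335938), 89.97806549072266)
[-2.30653078e-03  4.02330692e-05  2.64597091e-03  1.00276578e-02
  1.37291200e-02]
cell 797 z 0.0449 ((533.3458862304688, 78.99166870117188), (115.99837493896484, 40.481056213378906), 4.844844341278076)
cell 825 z 0.0449 ((518.0973510742188, 173.97152709960938), (115.36736297607422, 40.067543029785156), 4.053141117095947)
cell 753 z 0.0453 ((526.0830078125, 266.2814025878906), (41.43208694458008, 99.54358673095703), 89.78655242919922)
tray rim 1139 z 0.0184 ((534.3929443359375, 195.6136016845703), (170.57933044433594, 323.6047058105469), 3.0885372161865234)
tray floor 0.006380994379437732
```

View pics/cells.png

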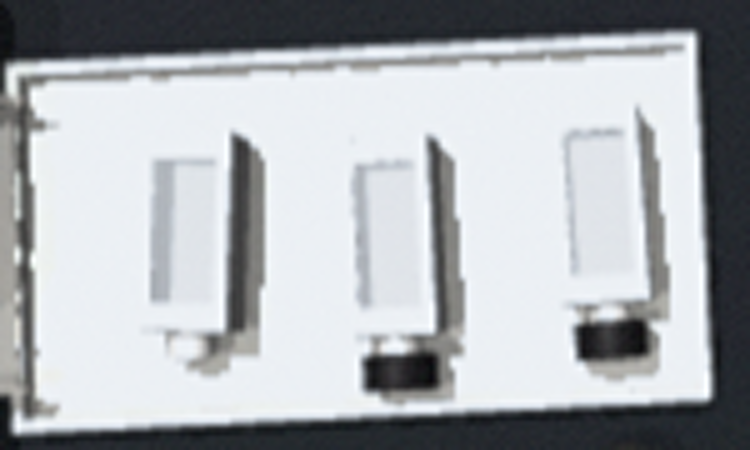

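The crop confirms it: black caps at crop (400,370) and (610,340), a bare neck at (185,345). The measured rectangles (116x40 and 115x40, tops at 45 mm, rim at 18 mm) match the listed sizes. The fitted tote pose agrees with the networks' bay marks. 

Plan: grip each cell across its plain sides with the tool tilted 45° forward. Rolling the tool 180° about its own z then stands the cell upright.

```bash
cat >> h.py <<'E'
def ori(yaw,tilt,flip):
    # tool z tilted forward (heading yaw) by tilt from down; flip=0 camera above (x_t=-Y'), flip=1 camera below
    c,s=np.cos(yaw),np.sin(yaw)
    z=np.array([np.sin(tilt)*c,np.sin(tilt)*s,-np.cos(tilt)])
    y=np.array([-np.cos(tilt)*c,-np.cos(tilt)*s,-np.sin(tilt)])
    if flip: y=-y
    return np.stack([np.cross(y,z),y,z],1)
def plan(P1,R1,n,hand,pos=None,rot=None,dec=1,grasp=False):
    s=bot.read_state()
    p0=np.array(s["eef_pos"]) if pos is None else pos
    R0=R.from_rotvec(s["tool_rot"]).as_matrix() if rot is None else rot
    P1=np.array(P1,float)
    if grasp: P1=P1+.019*R1[:,2]
    w=R.from_matrix(R0.T@R1).as_rotvec()
    out=[];p=p0;Rc=R0
    for i in range(n):
        pt=p0+(P1-p0)*(i+1)/n
        sh=np.round(Rc.T@(pt-p)*100,dec);tw=np.round(w/n,3)
        out.append([hand,*sh.tolist(),*tw.tolist()])
        p=p+Rc@sh/100;Rc=Rc@R.from_rotvec(tw).as_matrix()
    print(n,"rows; step mm",round(float(np.linalg.norm(P1-p0)/n*1000),1),"deg",round(float(np.degrees(np.linalg.norm(w)/n)),1))
    print(str([x for r in out for x in r]).replace("-0.0,","0,").replace(" 0.0,"," 0,"))
    return p,Rc
E
python3 - <<'E'
from h import *
s,Rm=st()
D=ori(np.deg2rad(4.84),np.deg2rad(5),0)
p,r=plan([.40,-.25,.30],D,9,90)
D=ori(np.deg2rad(4.84),np.deg2rad(45),0)
plan([.43,.07,.17],D,9,90,p,r)
E
```

```text
t 0.8 tcp [ 0.1593 -0.5525  0.2055] grasp [ 0.1593 -0.5525  0.2245] z [ 0. -0. -1.] x [ 0.277 -0.961  0.   ] F [ 0.4 -0.3 -0.4] w 0.0942 j [-1.44  0.21  1.54  0.    1.39 -0.15]
9 rows; step mm 44.2 deg 1.4
[90, -2.5, -3.5, -1.1, 0.01, 0.001, 0.022, 90, -2.6, -3.5, -1.0, 0.01, 0.001, 0.022, 90, -2.6, -3.4, -1.0, 0.01, 0.001, 0.022, 90, -2.7, -3.3, -0.9, 0.01, 0.001, 0.022, 90, -2.8, -3.3, -0.9, 0.01, 0.001, 0.022, 90, -2.8, -3.3, -0.9, 0.01, 0.001, 0.022, 90, -3.0, -3.2, -0.9, 0.01, 0.001, 0.022, 90, -3.0, -3.1, -0.8, 0.01, 0.001, 0.022, 90, -3.0, -3.1, -0.8, 0.01, 0.001, 0.022]
9 rows; step mm 38.5 deg 4.4
[90, -3.5, -0.5, 1.5, 0.077, 0, 0, 90, -3.5, -0.4, 1.5, 0.077, 0, 0, 90, -3.6, -0.2, 1.6, 0.077, 0, 0, 90, -3.5, -0.2, 1.5, 0.077, 0, 0, 90, -3.5, 0, 1.6, 0.077, 0, 0, 90, -3.5, 0.1, 1.6, 0.077, 0, 0, 90, -3.5, 0.2, 1.5, 0.077, 0, 0, 90, -3.5, 0.4, 1.5, 0.077, 0, 0, 90, -3.6, 0.4, 1.6, 0.077, 0, -0.0]
```

play_rows(plan=[90,-2.5,-3.5,-1.1,0.01,0,0.022,90,-2.6,-3.5,-1.0,0.01,0,0.022,90,-2.6,-3.4,-1.0,0.01,0,0.022,90,-2.7,-3.3,-0.9,0.01,0,0.022,90,-2.8,-3.3,-0.9,0.01,0,0.022,90,-2.8,-3.3,-0.9,0.01,0,0.022,90,-3.0,-3.2,-0.9,0.01,0,0.022,90,-3.0,-3.1,-0.8,0.01,0,0.022,90,-3.0,-3.1,-0.8,0.01,0,0.022], newtons=25)

```text
time: 1.92
eef_pos: [0.4065, -0.2445, 0.3039]
tool_rot: [-2.241, 2.091, -0.089]
ft_force: [0.3, -0.9, -0.1]
width: 0.0611
```

play_rows(plan=[90,-3.5,-0.5,1.5,0.077,0,0,90,-3.5,-0.4,1.5,0.077,0,0,90,-3.6,-0.2,1.6,0.077,0,0,90,-3.5,-0.2,1.5,0.077,0,0,90,-3.5,0,1.6,0.077,0,0,90,-3.5,0.1,1.6,0.077,0,0,90,-3.5,0.2,1.5,0.077,0,0,90,-3.5,0.4,1.5,0.077,0,0])

```text
time: 2.92
eef_pos: [0.4424, 0.0465, 0.1944]
tool_rot: [-1.84, 1.718, -0.665]
ft_force: [-0.1, 0.5, -0.1]
width: 0.0606
```

Run:
```python
from h import *
s,Rm=st()
K,T=camT("wrist",s)
im,d=bot.get_image("wrist");cv2.imwrite("pics/w1.png",im[:,:,::-1])
P=cloud(d,K,T)
for b in ((.45,.6,.04,.12),(.45,.6,.13,.215)):
    q=(d>0)&(P[...,0]>b[0])&(P[...,0]<b[1])&(P[...,1]>b[2])&(P[...,1]<b[3])&(P[...,2]>.039)&(P[...,2]<.055)
    p=P[q]
    if len(p): print(len(p),np.median(p[:,2]),cv2.minAreaRect(p[:,:2].astype(np.float32)*1000))
D=ori(np.deg2rad(4.84),np.deg2rad(45),0)
g=np.array([.5293,.0787,.030])
plan(g-.07*D[:,2],D,3,90,grasp=True)
```

```text
t 2.92 tcp [0.4424 0.0465 0.1944] grasp [0.4296 0.0456 0.2085] z [ 0.673  0.048 -0.738] x [ 0.069 -0.998 -0.002] F [-0.1  0.5 -0.1] w 0.0606 j [-0.27 -0.64  2.43  0.38  0.67  1.01]
2273 0.04457505814314017 ((531.3941040039062, 80.49398803710938), (116.55404663085938, 39.9714241027832), 4.828826427459717)
2428 0.04450534246785354 ((516.0299072265625, 175.52883911132812), (115.81806945800781, 40.81584548950195), 3.920992136001587)
3 rows; step mm 45.3 deg 1.0
[90, -0.6, 1.3, 4.3, 0.018, 0, -0.004, 90, -0.7, 1.4, 4.3, 0.018, 0, -0.004, 90, -0.6, 1.4, 4.2, 0.018, 0, -0.004]
```

View pics/w1.png

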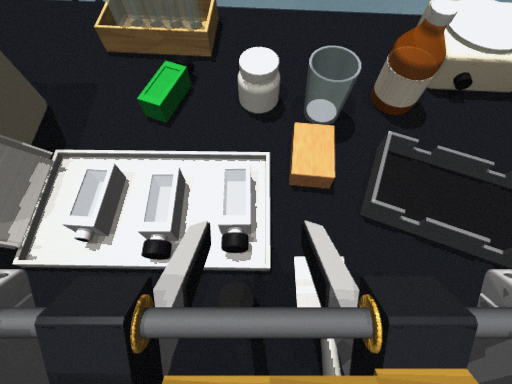

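The wrist view agrees with the top view to 2 mm: the nearest capped cell is at (235,205) with its black cap at (234,240). I'll approach that one first.

play_rows(plan=[90,-0.6,1.3,4.3,0.018,0,-0.004,90,-0.7,1.4,4.3,0.018,0,-0.004,90,-0.6,1.4,4.2,0.018,0,-0.004,90,0,0,0,0,0,0])

```text
time: 3.48
eef_pos: [0.4873, 0.0814, 0.1017]
tool_rot: [-1.824, 1.649, -0.673]
ft_force: [0.2, 0.7, -0.3]
width: 0.0614
```

Run:
```python
from h import *
s,Rm=st()
D=ori(np.deg2rad(4.84),np.deg2rad(45),0)
g=np.array([.5284,.0794,.030])
plan(g,D,5,90,grasp=True,dec=2)
```

```text
t 3.48 tcp [0.4873 0.0814 0.1017] grasp [0.4739 0.0797 0.115 ] z [ 0.706  0.087 -0.702] x [ 0.107 -0.994 -0.015] F [ 0.2  0.7 -0.3] w 0.0614 j [-0.14 -0.21  2.46  1.01  0.22  0.41]
5 rows; step mm 20.2 deg 0.3
[90, 0.16, 0.45, 1.96, -0.001, 0.005, 0.001, 90, 0.15, 0.45, 1.97, -0.001, 0.005, 0.001, 90, 0.14, 0.44, 1.96, -0.001, 0.005, 0.001, 90, 0.13, 0.45, 1.97, -0.001, 0.005, 0.001, 90, 0.12, 0.44, 1.97, -0.001, 0.005, 0.001]
```

```bash
cat > kin.py <<'E'
import numpy as np
from scipy.spatial.transform import Rotation as R
from scipy.optimize import least_squares
def A(ax,q,t=(0,0,0)):
    M=np.eye(4);M[:3,:3]=R.from_euler(ax,q).as_matrix();M[:3,3]=t;return M
def fk(j,p):
    a1,h,L1,a3,L2,Lt,d,e=p
    M=A('z',j[0],(0,0,0))@A('y',j[1],(a1,d,h))@A('y',j[2],(0,0,L1))@A('z',j[3],(a3,0,L2))@A('y',j[4],(e,0,0))
    M=M@A('z',j[5],(0,0,Lt));return M
LO=np.array([-2.73,-.86,.23,-1.11,.08,-2.82]);HI=np.array([2.73,2.22,2.46,4.25,2.63,2.82])
E
python3 - <<'E'
from h import *;from kin import *
s=bot.read_state()
dat=[([-1.441,.207,1.543,0,1.393,-.15],[.1593,-.5525,.2055],[-2.509,1.888,.002],1),
([-.27,-.64,2.43,.38,.67,1.01],[.4424,.0465,.1944],[-1.84,1.718,-.665],.3),
(s["joints"],s["eef_pos"],s["tool_rot"],1)]
for j,p,r,w in dat:
    M=fk(j,[0,.3,.4,0,.4,.2,.08,0]);print(np.round(M[:3,:3].T@R.from_rotvec(r).as_matrix(),2).tolist())
def res(p):
    return np.concatenate([w*(fk(j,p)[:3,3]-P) for j,P,r,w in dat])
for x0 in ([0,.3,.4,0,.4,.2,.08,0],[0,.15,.4,.05,.4,.2,.08,0]):
    o=least_squares(lambda p:np.r_[res(p),1e-4*(p-np.array(x0))],x0);print(np.round(o.x,4),o.cost,np.round(res(o.x)*1000,1))
E
```

```text
[[-1.0, -0.0, 0.0], [0.0, -1.0, 0.0], [0.0, 0.0, 1.0]]
[[-1.0, 0.01, -0.0], [-0.01, -1.0, -0.01], [-0.0, -0.01, 1.0]]
[[-1.0, 0.0, 0.0], [-0.0, -1.0, 0.0], [0.0, 0.0, 1.0]]
[0.013  0.2678 0.4414 0.0822 0.4884 0.3226 0.0865 0.0039] 5.8284809780583534e-08 [ 0.  -0.  -0.1 -0.1 -0.1  0.3  0.   0.  -0. ]
[0.013  0.2678 0.4414 0.0822 0.4884 0.3226 0.0865 0.0039] 5.832041577038534e-08 [ 0.  -0.  -0.1 -0.1 -0.1  0.3  0.   0.  -0. ]
```

```bash
cat >> kin.py <<'E'
PP=np.array([.013,.2678,.4414,.0822,.4884,.3226,.0865,.0039])
FL=A('z',np.pi)
def ik(P,Rm,j0):
    best=None
    rng=np.random.default_rng(0)
    for k in range(8):
        x0=np.clip(np.array(j0)+(rng.normal(size=6)*.4 if k else 0),LO+.01,HI-.01)
        def f(j):
            M=fk(j,PP)@FL
            return np.r_[(M[:3,3]-P)*3,R.from_matrix(M[:3,:3].T@Rm).as_rotvec()]
        o=least_squares(f,x0,bounds=(LO,HI))
        if best is None or o.cost<best.cost: best=o
        if o.cost<1e-8: break
    return best.x,np.sqrt(2*best.cost)
E
python3 - <<'E'
from h import *;from kin import *
j0=[-.14,-.2,2.4,.3,.4,1.2]
for nm,g,yaw in (("c1",[.5284,.0794,.03],4.84),("c2",[.513,.1745,.03],4)):
  for a in (25,35,40,45,50,55,60):
    for lift in (0,.07):
      D=ori(np.deg2rad(yaw),np.deg2rad(a),0);P=np.array(g)+.019*D[:,2]-[0,0,-lift]
      j,e=ik(P,D,j0);print(nm,a,lift,np.round(j,2),round(e,3))
for nm,b in (("b1",[.617,-.1745]),("b2",[.5865,-.2697])):
  for a in (30,35,40,45,50):
    for fl in (1,0):
      D=ori(np.deg2rad(-17.9),np.deg2rad(a),fl);P=np.array([*b,.078])+.019*D[:,2]
      j,e=ik(P,D,[-.4,.3,1.8,0,.6,-1.5 if fl else 1.5]);print(nm,a,fl,np.round(j,2),round(e,3))
E
```

```text
c1 25 0 [-0.05  0.19  2.13  0.14  0.39  1.32] 0.0
c1 25 0.07 [-0.05  0.04  2.1   0.1   0.58  1.37] 0.0
c1 35 0 [-0.07  0.18  2.24  0.65  0.14  0.8 ] 0.0
c1 35 0.07 [-0.06 -0.01  2.22  0.26  0.34  1.2 ] 0.0
c1 40 0 [-0.08  0.19  2.3   1.96  0.12 -0.52] 0.0
c1 40 0.07 [-0.08 -0.02  2.28  0.5   0.22  0.95] 0.0
c1 45 0 [-0.09  0.22  2.35  2.61  0.24 -1.17] 0.0
c1 45 0.07 [-0.09 -0.01  2.33  1.25  0.13  0.2 ] 0.0
c1 50 0 [-0.1   0.27  2.39  2.78  0.4  -1.35] 0.0
c1 50 0.07 [-0.1   0.01  2.39  2.28  0.19 -0.84] 0.0
c1 55 0 [-0.11  0.33  2.41  2.85  0.57 -1.44] 0.0
c1 55 0.07 [-0.11  0.05  2.43  2.64  0.33 -1.2 ] 0.0
c1 60 0 [-0.12  0.41  2.43  2.89  0.76 -1.49] 0.0
c1 60 0.07 [-0.11  0.11  2.46  2.78  0.5  -1.35] 0.004
c2 25 0 [ 0.2   0.22  2.1  -0.14  0.4   1.82] 0.0
c2 25 0.07 [ 0.2   0.07  2.07 -0.1   0.58  1.77] 0.0
c2 35 0 [ 0.22  0.21  2.2  -0.61  0.15  2.3 ] 0.0
c2 35 0.07 [ 0.22  0.03  2.18 -0.26  0.34  1.94] 0.0
c2 40 0 [ 0.22  0.2   2.24 -1.11  0.09  2.8 ] 0.035
c2 40 0.07 [ 0.23  0.02  2.23 -0.49  0.22  2.18] 0.0
c2 45 0 [ 0.21  0.17  2.24 -1.11  0.08  2.79] 0.108
c2 45 0.07 [ 0
[... 659 characters left out ...]
 [-0.46  0.26  2.07  1.14  0.11 -2.82] 0.016
b1 45 0 [-0.47  0.26  2.09  1.45  0.11  0.01] 0.0
b1 50 1 [-0.45  0.24  2.08  1.16  0.08 -2.82] 0.089
b1 50 0 [-0.47  0.28  2.14  2.43  0.19 -0.97] 0.0
b2 30 1 [-0.65  0.28  1.9   0.36  0.49 -2.18] 0.0
b2 30 0 [-0.65  0.28  1.9   0.36  0.49  0.96] 0.0
b2 35 1 [-0.66  0.27  1.96  0.55  0.38 -2.38] 0.0
b2 35 0 [-0.66  0.27  1.96  0.55  0.38  0.76] 0.0
b2 40 1 [-0.68  0.27  2.02  0.89  0.3  -2.72] 0.0
b2 40 0 [-0.68  0.27  2.02  0.89  0.3   0.42] 0.0
b2 45 1 [-0.67  0.25  2.03  1.01  0.26 -2.82] 0.057
b2 45 0 [-0.7   0.27  2.07  1.39  0.28 -0.09] 0.0
b2 50 1 [-0.65  0.24  2.04  1.03  0.23 -2.82] 0.129
b2 50 0 [-0.72  0.29  2.12  1.88  0.32 -0.59] 0.0
```

The pose at 45° sits near a wrist singularity and joint 3's limit. I fitted a kinematic model, which reproduces the measured poses to 0.3 mm. It favours a 55° tilt at pick and 35° at placing. I'll take the cell at (180,202) first, since its cap would otherwise be under the hand when I pick the other one. Planning through joint space.

```bash
cat >> kin.py <<'E'
def jplan(wps,hand,dec=1,j0=None):
    """joint waypoints -> rows in tool frame"""
    from rig import bot
    s=bot.read_state()
    j=np.array(s["joints"]) if j0 is None else np.array(j0)
    rows=[];lowest=9
    M0=fk(j,PP)@FL
    for w in wps:
        w=np.array(w)
        N=200;pa=[j+(w-j)*k/N for k in range(N+1)]
        Ms=[fk(q,PP)@FL for q in pa]
        lin=sum(np.linalg.norm(a[:3,3]-b[:3,3]) for a,b in zip(Ms,Ms[1:]))
        ang=sum(np.linalg.norm(R.from_matrix(a[:3,:3].T@b[:3,:3]).as_rotvec()) for a,b in zip(Ms,Ms[1:]))
        n=int(np.ceil(max(lin/.045,ang/.14,np.max(np.abs(w-j))/.22,1)))
        for i in range(n):
            M1=fk(j+(w-j)*(i+1)/n,PP)@FL
            E=np.linalg.inv(M0)@M1
            sh=np.round(E[:3,3]*100,dec);tw=np.round(R.from_matrix(E[:3,:3]).as_rotvec(),3 if dec>1 else 2)
            rows.append([hand,*sh.tolist(),*tw.tolist()])
            X=np.eye(4);X[:3,3]=sh/100;X[:3,:3]=R.from_rotvec(tw).as_matrix();M0=M0@X
            print("   row",len(rows),"tcp",np.round(M0[:3,3],3),"z",np.round(M0[:3,2],2))
        j=w
    for k in range(0,len(rows),12):
        print(str([x for r in rows[k:k+12] for x in r]).replace("-0.0,","0,").replace(" 0.0,"," 0,").replace("-0.0]","0]"))
    return M0
E
python3 - <<'E'
from h import *;from kin import *
yaw=np.deg2rad(4.);a=np.deg2rad(55)
D=ori(yaw,a,0);g=np.array([.5091,.1742,.030])
js=[]
q=[.25,.36,2.36,3.43,.55,-1.72]
for lift in (0,.05,.10,.15,.2):
    q,e=ik(g+.019*D[:,2]+[0,0,lift],D,q);print(lift,np.round(q,3),round(e,4));js.append(q)
s,Rm=st()
mid=np.array([.0,-.25,2.2,1.6,.35,-.1]);M=fk(mid,PP)@FL;print(M[:3,3],M[:3,2],Rm[:,2])
jplan([mid,js[2]],90)
E
```

```text
0 [ 0.257  0.352  2.37   3.437  0.552 -1.716] 0.0
0.05 [ 0.258  0.164  2.385  3.558  0.39  -1.85 ] 0.0
0.1 [ 0.262 -0.01   2.379  3.87   0.237 -2.174] 0.0
0.15 [ 0.243 -0.145  2.373  4.25   0.145 -2.578] 0.0332
0.2 [ 0.202 -0.24   2.38   4.25   0.08  -2.609] 0.1055
t 3.48 tcp [0.4873 0.0814 0.1017] grasp [0.4739 0.0797 0.115 ] z [ 0.706  0.087 -0.702] x [ 0.107 -0.994 -0.015] F [ 0.2  0.7 -0.3] w 0.0614 j [-0.14 -0.21  2.46  1.01  0.22  0.41]
[0.60982227 0.20097    0.32924728] [ 0.87634583  0.3427516  -0.33843661] [ 0.70649312  0.08674724 -0.70238336]
   row 1 tcp [0.509 0.096 0.128] z [ 0.74  0.12 -0.67]
   row 2 tcp [0.53  0.113 0.156] z [ 0.77  0.16 -0.62]
   row 3 tcp [0.55  0.13  0.187] z [ 0.79  0.2  -0.58]
   row 4 tcp [0.568 0.148 0.219] z [ 0.82  0.23 -0.53]
   row 5 tcp [0.584 0.165 0.254] z [ 0.84  0.28 -0.46]
   row 6 tcp [0.598 0.184 0.291] z [ 0.86  0.31 -0.41]
   row 7 tcp [0.61  0.201 0.329] z [ 0.88  0.34 -0.34]
   row 8 tcp [0.61  0.21  0.326] z [ 0.89  0.34 -0.31]
   row 9 tcp [0.61  0.213 0.318] z [ 0.9   0.33 -0.29]
   row 10 tcp [0.609 0.215 0.309] z [ 0.9   0.3
[... 449 characters left out ...]
 -0.58]
[90, -1.3, -3.5, -0.2, 0.05, -0.03, -0.01, 90, -1.4, -3.6, -0.1, 0.06, -0.04, -0.02, 90, -1.5, -3.8, -0.1, 0.05, -0.03, -0.01, 90, -1.5, -3.8, -0.1, 0.06, -0.03, -0.01, 90, -1.5, -3.9, -0.1, 0.07, -0.04, -0.02, 90, -1.6, -4.1, 0, 0.06, -0.03, -0.01, 90, -1.5, -4.1, 0, 0.07, -0.03, -0.02, 90, -0.8, 0.3, 0.4, 0.03, 0, 0.01, 90, -0.3, 0.7, 0.4, 0.02, 0.01, 0.01, 90, -0.1, 0.9, 0.2, 0.01, 0.02, 0.02, 90, 0.3, 1.3, 0.1, 0, 0.03, 0, 90, 0.4, 1.8, 0.1, -0.01, 0.03, 0.01]
[90, 0.6, 2.1, -0.1, -0.02, 0.04, 0.01, 90, 0.6, 2.5, -0.1, -0.04, 0.04, 0, 90, 0.6, 2.9, -0.2, -0.05, 0.04, 0, 90, 0.5, 3.2, -0.3, -0.05, 0.03, 0, 90, 0.4, 3.5, -0.2, -0.07, 0.03, 0, 90, 0.3, 3.7, -0.3, -0.07, 0.02, -0.01]
```

play_rows(plan=[90,-1.3,-3.5,-0.2,0.05,-0.03,-0.01,90,-1.4,-3.6,-0.1,0.06,-0.04,-0.02,90,-1.5,-3.8,-0.1,0.05,-0.03,-0.01,90,-1.5,-3.8,-0.1,0.06,-0.03,-0.01,90,-1.5,-3.9,-0.1,0.07,-0.04,-0.02,90,-1.6,-4.1,0,0.06,-0.03,-0.01,90,-1.5,-4.1,0,0.07,-0.03,-0.02,90,-0.8,0.3,0.4,0.03,0,0.01,90,-0.3,0.7,0.4,0.02,0.01,0.01,90,-0.1,0.9,0.2,0.01,0.02,0.02], newtons=30)

```text
time: 4.72
eef_pos: [0.6118, 0.2158, 0.3367]
tool_rot: [-1.508, 1.156, -0.805]
ft_force: [1.0, 0.2, 0.8]
width: 0.0611
```

Run:
```python
from h import *;from kin import *
s,Rm=st();M=fk(s["joints"],PP)@FL;print("model err mm",np.round((M[:3,3]-s["eef_pos"])*1000,1))
yaw=np.deg2rad(4.);a=np.deg2rad(55)
D=ori(yaw,a,0);g=np.array([.5091,.1742,.030])
j1,e=ik(g+.019*D[:,2]+[0,0,.08],D,[.26,.06,2.38,3.7,.3,-2.0]);print(j1,e)
jplan([j1],90)
```

```text
t 4.72 tcp [0.6118 0.2158 0.3367] grasp [0.5945 0.2096 0.3414] z [ 0.913  0.322 -0.249] x [ 0.314 -0.947 -0.073] F [1.  0.2 0.8] w 0.0611 j [ 0.06 -0.22  2.25  2.19  0.33 -0.64]
model err mm [-5.6 -1.9 -5.7]
[ 0.26020928  0.05718472  2.38425673  3.70473444  0.29463318 -2.00414826] 2.892676990516789e-09
   row 1 tcp [0.604 0.215 0.308] z [ 0.92  0.3  -0.26]
   row 2 tcp [0.6   0.212 0.281] z [ 0.92  0.27 -0.29]
   row 3 tcp [0.594 0.207 0.249] z [ 0.92  0.23 -0.32]
   row 4 tcp [0.583 0.2   0.215] z [ 0.91  0.19 -0.37]
   row 5 tcp [0.569 0.193 0.178] z [ 0.89  0.15 -0.43]
   row 6 tcp [0.549 0.184 0.139] z [ 0.86  0.1  -0.5 ]
   row 7 tcp [0.524 0.176 0.099] z [ 0.82  0.05 -0.57]
[90, 0, 2.3, 0.4, -0.01, 0.02, 0.02, 90, 0.4, 2.7, 0.3, -0.03, 0.04, 0.01, 90, 0.6, 3.2, 0.2, -0.03, 0.04, 0.01, 90, 0.7, 3.6, 0, -0.05, 0.04, 0.01, 90, 0.8, 3.9, -0.1, -0.06, 0.04, -0.01, 90, 0.8, 4.4, -0.2, -0.08, 0.05, 0, 90, 0.7, 4.7, -0.2, -0.08, 0.04, -0.01]
```

```bash
cat >> kin.py <<'E'
import json,os
def log():
    from rig import bot
    s=bot.read_state();L=json.load(open("samp.json")) if os.path.exists("samp.json") else []
    L.append([list(map(float,s["joints"])),list(map(float,s["eef_pos"])),list(map(float,s["joint_vel"]))]);json.dump(L,open("samp.json","w"))
def refit():
    L=[([-1.441,.207,1.543,0,1.393,-.15],[.1593,-.5525,.2055],1),([-.27,-.64,2.43,.38,.67,1.01],[.4424,.0465,.1944],.2),([-.14,-.21,2.46,1.01,.22,.41],[.4873,.0814,.1017],.2)]
    L+=[(a,b,1) for a,b,_ in json.load(open("samp.json"))]
    f=lambda p:np.concatenate([w*(fk(j,p)[:3,3]-np.array(P)) for j,P,w in L]+[1e-3*(p-PP0)])
    PP0=np.array([0,.27,.44,.082,.488,.32,.0865,0]);o=least_squares(f,PP0)
    print("refit",np.round(o.x,4),"max mm",np.abs(o.fun[:-8]).max()*1000);PP[:]=o.x
if os.path.exists("samp.json"): refit()
E
python3 - <<'E'
from h import *;import kin
kin.log();kin.refit();print(bot.read_state()["joint_vel"])
E
python3 - <<'E'
from h import *;from kin import *
yaw=np.deg2rad(4.);a=np.deg2rad(55)
D=ori(yaw,a,0);g=np.array([.5091,.1742,.030])
j1,e=ik(g+.019*D[:,2]+[0,0,.08],D,[.26,.06,2.38,3.7,.3,-2.0]);print(j1,e)
jplan([j1],90)
E
```

```text
refit [0.0056 0.2741 0.4526 0.0868 0.494  0.3368 0.0864 0.0013] max mm 0.4693947339200144
[ 0.20418821  0.12725782  0.11342397  1.48149326 -0.11866965 -1.26797846]
refit [0.0056 0.2741 0.4526 0.0868 0.494  0.3368 0.0864 0.0013] max mm 0.4693947339200144
[ 0.26359321  0.05390078  2.39055705  3.7080586   0.29834605 -2.00491473] 5.030270556471676e-12
   row 1 tcp [0.609 0.217 0.312] z [ 0.92  0.3  -0.26]
   row 2 tcp [0.605 0.214 0.284] z [ 0.92  0.27 -0.28]
   row 3 tcp [0.597 0.209 0.252] z [ 0.92  0.24 -0.32]
   row 4 tcp [0.587 0.202 0.218] z [ 0.91  0.19 -0.37]
   row 5 tcp [0.571 0.194 0.18 ] z [ 0.89  0.15 -0.43]
   row 6 tcp [0.55  0.185 0.14 ] z [ 0.86  0.1  -0.5 ]
   row 7 tcp [0.525 0.175 0.099] z [ 0.82  0.06 -0.57]
[90, 0, 2.4, 0.4, -0.01, 0.02, 0.02, 90, 0.4, 2.8, 0.3, -0.02, 0.04, 0.01, 90, 0.5, 3.3, 0, -0.04, 0.03, 0.01, 90, 0.8, 3.6, 0, -0.05, 0.05, 0.01, 90, 0.8, 4.1, -0.2, -0.06, 0.04, 0, 90, 0.9, 4.5, -0.2, -0.08, 0.05, -0.01, 90, 0.8, 4.8, -0.2, -0.08, 0.04, -0.01]
```

play_rows(plan=[90,0,2.4,0.4,-0.01,0.02,0.02,90,0.4,2.8,0.3,-0.02,0.04,0.01,90,0.5,3.3,0,-0.04,0.03,0.01,90,0.8,3.6,0,-0.05,0.05,0.01,90,0.8,4.1,-0.2,-0.06,0.04,0,90,0.9,4.5,-0.2,-0.08,0.05,-0.01,90,0,0,0,0,0,0])

```text
time: 5.6
eef_pos: [0.5541, 0.1849, 0.1514]
tool_rot: [-1.612, 1.493, -0.842]
ft_force: [0.4, 0.4, 1.5]
width: 0.0608
```

Run:
```python
from h import *;import kin
kin.log();kin.refit();s,Rm=st()
D=ori(np.deg2rad(4),np.deg2rad(55),0);g=np.array([.5091,.1742,.030])
plan(g+[0,0,.045],D,4,90,grasp=True,dec=2)
```

```text
refit [0.0056 0.2741 0.4526 0.0868 0.494  0.3368 0.0864 0.0013] max mm 0.4693947339200144
refit [1.000e-04 2.824e-01 4.545e-01 9.330e-02 5.002e-01 3.406e-01 8.630e-02
 2.000e-04] max mm 0.5474179324810369
t 5.6 tcp [0.5541 0.1849 0.1514] grasp [0.5376 0.183  0.1606] z [ 0.868  0.099 -0.487] x [ 0.095 -0.995 -0.032] F [0.4 0.4 1.5] w 0.0608 j [ 0.24 -0.    2.36  3.52  0.29 -1.84]
4 rows; step mm 23.2 deg 1.6
[90, 0.24, 2.27, 0.4, -0.025, 0.01, -0.003, 90, 0.23, 2.26, 0.45, -0.025, 0.01, -0.003, 90, 0.21, 2.24, 0.52, -0.025, 0.01, -0.003, 90, 0.21, 2.24, 0.57, -0.025, 0.01, -0.003]
```

play_rows(plan=[90,0.24,2.27,0.4,-0.025,0.01,-0.003,90,0.23,2.26,0.45,-0.025,0.01,-0.003,90,0.21,2.24,0.52,-0.025,0.01,-0.003,90,0.21,2.24,0.57,-0.025,0.01,-0.003,90,0,0,0,0,0,0])

```text
time: 6.22
eef_pos: [0.5382, 0.1793, 0.0808]
tool_rot: [-1.659, 1.548, -0.835]
ft_force: [-0.1, -1.0, -0.8]
width: 0.0604
```

Run:
```python
from h import *;import kin
kin.log();s,Rm=st()
K,T=camT("wrist",s)
im,d=bot.get_image("wrist");cv2.imwrite("pics/w2.png",im[:,:,::-1])
D=ori(np.deg2rad(4),np.deg2rad(55),0);g=np.array([.5091,.1742,.030])
plan(g,D,4,90,grasp=True,dec=2)
```

```text
refit [1.000e-04 2.824e-01 4.545e-01 9.330e-02 5.002e-01 3.406e-01 8.630e-02
 2.000e-04] max mm 0.5474179324810369
t 6.22 tcp [0.5382 0.1793 0.0808] grasp [0.5222 0.178  0.0911] z [ 0.839  0.068 -0.541] x [ 0.074 -0.997 -0.01 ] F [-0.1 -1.  -0.8] w 0.0604 j [ 0.26  0.17  2.37  3.52  0.42 -1.81]
4 rows; step mm 16.2 deg 0.6
[90, 0.09, 1.53, 0.54, -0.011, 0.002, -0.001, 90, 0.09, 1.52, 0.55, -0.011, 0.002, -0.001, 90, 0.09, 1.51, 0.57, -0.011, 0.002, -0.001, 90, 0.08, 1.51, 0.59, -0.011, 0.002, -0.001]
```

View pics/w2.png

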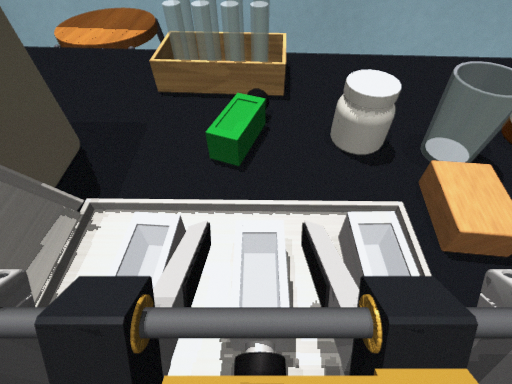

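The fingers straddle the middle cell: its window is at (260,255) and its black cap at (260,360). Descending and gripping.

play_rows(plan=[90,0.09,1.6,0.5,-0.011,0.002,-0.001,90,0.09,1.6,0.5,-0.011,0.002,-0.001,90,0.09,1.55,0.5,-0.011,0.002,-0.001,90,0.08,1.5,0.5,-0.011,0.002,-0.001,90,0,0,0,0,0,0])

```text
time: 6.9
eef_pos: [0.5338, 0.1791, 0.0326]
tool_rot: [-1.665, 1.556, -0.827]
ft_force: [0.2, -0.3, 0.6]
width: 0.0606
```

Run:
```python
from h import *;import kin
kin.log();s,Rm=st()
D=ori(np.deg2rad(4),np.deg2rad(55),0);g=np.array([.5091,.1742,.030])
plan(g,D,1,90,grasp=True,dec=2)
```

```text
refit [1.000e-04 2.826e-01 4.543e-01 9.340e-02 5.002e-01 3.405e-01 8.620e-02
 2.000e-04] max mm 0.5447036300403442
t 6.9 tcp [0.5338 0.1791 0.0326] grasp [0.518  0.1778 0.0431] z [ 0.833  0.068 -0.55 ] x [ 0.074 -0.997 -0.011] F [ 0.2 -0.3  0.6] w 0.0606 j [ 0.26  0.34  2.36  3.43  0.56 -1.7 ]
1 rows; step mm 16.8 deg 1.8
[90, 0.33, 1.65, -0.05, -0.029, 0.01, -0.007]
```

play_rows(plan=[90,0.2,0.95,0,-0.015,0.005,-0.003,90,0.15,0.9,0,-0.015,0.005,-0.003,90,0,0,0,0,0,0])

```text
time: 7.28
eef_pos: [0.5262, 0.1756, 0.0203]
tool_rot: [-1.685, 1.574, -0.822]
ft_force: [0.4, -0.0, -0.4]
width: 0.061
```

Run:
```python
from h import *;import kin
kin.log();s,Rm=st()
D=ori(np.deg2rad(4),np.deg2rad(55),0);g=np.array([.5091,.1742,.030])
plan(g,D,1,90,grasp=True,dec=2)
```

```text
refit [2.000e-04 2.825e-01 4.547e-01 9.360e-02 5.001e-01 3.408e-01 8.620e-02
 1.000e-04] max mm 0.537362544586828
t 7.28 tcp [0.5262 0.1756 0.0203] grasp [0.5106 0.1745 0.0311] z [ 0.82   0.058 -0.57 ] x [ 0.069 -0.998 -0.002] F [ 0.4 -0.  -0.4] w 0.061 j [ 0.26  0.36  2.36  3.45  0.55 -1.72]
1 rows; step mm 2.0 deg 0.3
[90, 0.02, 0.19, -0.06, -0.005, 0.001, -0.002]
```

play_rows(plan=[255,0,0.1,0,0,0,0,255,0,0,0,0,0,0,255,0,0,0,0,0,0,255,0,0,0,0,0,0], newtons=35)

```text
time: 7.78
eef_pos: [0.5259, 0.1758, 0.0199]
tool_rot: [-1.685, 1.573, -0.823]
ft_force: [-0.0, 0.1, -0.7]
width: 0.04
```

Run:
```python
from h import *;from kin import *
log();s,Rm=st()
# lift: tilt up
D=ori(np.deg2rad(4),np.deg2rad(55),0);g=np.array([.5091,.1742,.030])
j1,e=ik(g+.019*D[:,2]+[0.02,0,.10],D,s["joints"]);print(np.round(j1,2),e)
Db=ori(np.deg2rad(-17.9),np.deg2rad(35),1)
q=[-.45,.26,1.97,.26,.31,-1.93]
for nm,b in (("b1",[.6172,-.1746]),("b2",[.5865,-.2697])):
  for h in (.08,.13,.2,.3):
    qq,e=ik(np.array([*b,h])-[.01,0,0]+.019*Db[:,2],Db,q);print(nm,h,np.round(qq,2),round(e,4))
```

```text
refit [2.000e-04 2.825e-01 4.548e-01 9.370e-02 5.001e-01 3.409e-01 8.620e-02
 1.000e-04] max mm 0.5346119627000101
t 7.78 tcp [0.5259 0.1758 0.0199] grasp [0.5103 0.1747 0.0307] z [ 0.82   0.059 -0.569] x [ 0.07  -0.998 -0.002] F [-0.   0.1 -0.7] w 0.04 j [ 0.26  0.36  2.36  3.45  0.56 -1.72]
[ 0.25  0.03  2.34  3.83  0.23 -2.15] 4.849934038852595e-13
b1 0.08 [-0.46  0.23  2.01  0.28  0.31 -1.96] 0.0
b1 0.13 [-0.46  0.13  1.98  0.21  0.43 -1.88] 0.0
b1 0.2 [-0.46  0.02  1.93  0.15  0.59 -1.82] 0.0
b1 0.3 [-0.46 -0.09  1.82  0.12  0.81 -1.77] 0.0
b2 0.08 [-0.68  0.24  1.99  0.57  0.39 -2.41] 0.0
b2 0.13 [-0.68  0.15  1.97  0.45  0.49 -2.28] 0.0
b2 0.2 [-0.68  0.04  1.92  0.35  0.64 -2.16] 0.0
b2 0.3 [-0.68 -0.07  1.8   0.28  0.85 -2.06] 0.0
```

```bash
cat >> kin.py <<'E'
def carry(wps,M0cell,j0,rowsper=None):
    # M0cell: tool-frame points (3,N)
    j=np.array(j0)
    for w in wps:
        w=np.array(w)
        for k in range(0,11,2):
            M=fk(j+(w-j)*k/10,PP)@FL;X=M[:3,:3]@M0cell+M[:3,3:4]
            print("  ",np.round(M[:3,3],2),"zt",np.round(M[:3,2],2),"foot",np.round(X[:,0],2),"cap",np.round(X[:,1],2))
        j=w
E
python3 - <<'E'
from h import *;from kin import *
s=bot.read_state();Rm=R.from_rotvec(s["tool_rot"]).as_matrix()
c=np.array([[.575,.1788,.026],[.4593,.1707,.026]]).T
cc=Rm.T@(c-np.array(s["eef_pos"])[:,None]);np.save("cellA.npy",cc);print(cc)
D=ori(np.deg2rad(4),np.deg2rad(55),0);g=np.array([.5105,.1745,.0307])
j1,e=ik(g+.019*D[:,2]+[0.02,0,.10],D,s["joints"])
mid=[-.05,-.25,2.1,2.0,.45,-1.9]
Db=ori(np.deg2rad(-17.9),np.deg2rad(35),1)
b,e=ik(np.array([.6172,-.1746,.27])-.03*np.array([.952,-.307,0])+.019*Db[:,2],Db,[-.46,-.05,1.85,.13,.75,-1.8]);print(b,e)
carry([j1,mid,b],cc,s["joints"])
T=cloud(np.load("pics/top0.npy"),*camT("top"))
q=T[(T[...,2]>.07)&(T[...,0]<.8)&(T[...,1]>-.3)&(T[...,1]<.3)&(T[...,0]>.45)]
h,xe,ye=np.histogram2d(q[:,0],q[:,1],bins=[np.arange(.45,.81,.03),np.arange(-.3,.31,.03)]);
for i,k in zip(*np.where(h>15)): print(round(xe[i],2),round(ye[k],2),end="; ")
E
```

```text
refit [1.000e-04 2.826e-01 4.549e-01 9.370e-02 5.001e-01 3.410e-01 8.620e-02
 1.000e-04] max mm 0.5328907268897731
[[ 0.00045297  0.00045168]
 [-0.0329564   0.03300395]
 [ 0.03701255 -0.05838835]]
[-0.46050019 -0.10881488  1.90030007  0.12470631  0.74828925 -1.78400428] 5.932870953532886e-09
   [0.53 0.18 0.02] zt [ 0.82  0.06 -0.57] foot [0.57 0.18 0.03] cap [0.46 0.17 0.03]
   [0.53 0.17 0.04] zt [ 0.82  0.04 -0.57] foot [0.58 0.17 0.04] cap [0.47 0.17 0.04]
   [0.54 0.17 0.06] zt [ 0.82  0.03 -0.57] foot [0.59 0.17 0.06] cap [0.47 0.16 0.06]
   [0.54 0.17 0.08] zt [ 0.82  0.03 -0.58] foot [0.59 0.17 0.08] cap [0.48 0.16 0.08]
   [0.54 0.17 0.1 ] zt [ 0.82  0.04 -0.58] foot [0.59 0.17 0.1 ] cap [0.48 0.17 0.1 ]
   [0.55 0.18 0.12] zt [ 0.82  0.06 -0.57] foot [0.6  0.18 0.13] cap [0.48 0.17 0.13]
   [0.55 0.18 0.12] zt [ 0.82  0.06 -0.57] foot [0.6  0.18 0.13] cap [0.48 0.17 0.13]
   [0.6  0.17 0.2 ] zt [ 0.9   0.08 -0.42] foot [0.65 0.18 0.22] cap [0.54 0.16 0.2 ]
   [0.64 0.17 0.29] zt [ 0.95  0.13 -0.27] foot [0.68 0.19 0.31] cap [0.58 0.15 0.28]
   [0.66 0.18 0.37] zt [ 0.97  0.
[... 316 characters left out ...]
.67 0.16 0.43] zt [ 0.91  0.37 -0.21] foot [0.7  0.21 0.42] cap [0.64 0.11 0.45]
   [0.68 0.12 0.38] zt [ 0.86  0.34 -0.38] foot [0.69 0.16 0.36] cap [0.64 0.07 0.42]
   [0.67 0.05 0.33] zt [ 0.8   0.23 -0.56] foot [0.68 0.08 0.29] cap [0.64 0.01 0.38]
   [ 0.64 -0.05  0.28] zt [ 0.69  0.05 -0.72] foot [ 0.65 -0.03  0.23] cap [ 0.62 -0.07  0.34]
   [ 0.6  -0.17  0.25] zt [ 0.55 -0.18 -0.82] foot [ 0.59 -0.17  0.21] cap [ 0.59 -0.17  0.32]
0.45 -0.0; 0.69 -0.09; 0.69 -0.06; 0.69 -0.03; 0.72 -0.21; 0.72 -0.18; 0.72 -0.15; 0.72 -0.09; 0.72 -0.03; 0.72 0.03; 0.72 0.06; 0.75 -0.21; 0.75 -0.18; 0.75 -0.15; 0.75 -0.06; 0.75 -0.03; 0.75 0.03; 0.75 0.06; 0.78 -0.3; 0.78 -0.27; 0.78 -0.18; 0.78 -0.15;
```

Run:
```python
from h import *;from kin import *
s=bot.read_state()
D=ori(np.deg2rad(4),np.deg2rad(55),0);g=np.array([.5105,.1745,.0307])
j1,e=ik(g+.019*D[:,2]+[0.02,0,.10],D,s["joints"])
jplan([j1],255,dec=2)
```

```text
refit [1.000e-04 2.826e-01 4.549e-01 9.370e-02 5.001e-01 3.410e-01 8.620e-02
 1.000e-04] max mm 0.5328907268897731
   row 1 tcp [0.536 0.167 0.051] z [ 0.82  0.03 -0.57]
   row 2 tcp [0.543 0.167 0.084] z [ 0.82  0.03 -0.58]
   row 3 tcp [0.546 0.176 0.12 ] z [ 0.82  0.06 -0.57]
[255, 0.98, -3.15, -0.97, -0.005, 0.03, -0.006, 255, 0.11, -3.04, -1.36, -0.004, 0, 0.001, 255, -0.81, -3.15, -1.77, 0.003, -0.029, 0.003]
```

play_rows(plan=[255,0,-0.8,-0.5,0,0,0,255,0,-1.6,-0.8,0,0,0,255,0,-2.5,-1.2,0,0,0,255,0,-2.8,-1.2,0,0,0,255,0,-2.5,-1.2,0,0,0])

```text
time: 8.4
eef_pos: [0.5361, 0.1764, 0.1247]
tool_rot: [-1.704, 1.585, -0.805]
ft_force: [1.2, -1.1, -3.6]
width: 0.0398
```

Run:
```python
from h import *;from kin import *
log();s,Rm=st()
mid=[-.05,-.25,2.1,2.0,.45,-1.9]
Db=ori(np.deg2rad(-17.9),np.deg2rad(35),1)
b,e=ik(np.array([.6172,-.1746,.27])-.03*np.array([.952,-.307,0])+.019*Db[:,2],Db,[-.46,-.05,1.85,.13,.75,-1.8]);print(b,e)
jplan([mid,b],255)
```

```text
refit [1.000e-04 2.826e-01 4.549e-01 9.370e-02 5.001e-01 3.410e-01 8.620e-02
 1.000e-04] max mm 0.5328907268897731
t 8.4 tcp [0.5361 0.1764 0.1247] grasp [0.5207 0.1752 0.1359] z [ 0.806  0.06  -0.588] x [ 0.073 -0.997 -0.002] F [ 1.2 -1.1 -3.6] w 0.0398 j [ 0.25 -0.02  2.34  4.01  0.19 -2.32]
[-0.46050019 -0.10881488  1.90030007  0.12470631  0.74828925 -1.78400428] 5.932870953532886e-09
   row 1 tcp [0.561 0.171 0.159] z [ 0.85  0.06 -0.52]
   row 2 tcp [0.585 0.166 0.194] z [ 0.89  0.06 -0.46]
   row 3 tcp [0.606 0.164 0.23 ] z [ 0.92  0.08 -0.39]
   row 4 tcp [0.623 0.163 0.266] z [ 0.94  0.09 -0.32]
   row 5 tcp [0.637 0.164 0.301] z [ 0.96  0.11 -0.26]
   row 6 tcp [0.648 0.166 0.335] z [ 0.97  0.14 -0.2 ]
   row 7 tcp [0.656 0.17  0.367] z [ 0.97  0.17 -0.15]
   row 8 tcp [0.662 0.175 0.396] z [ 0.97  0.21 -0.1 ]
   row 9 tcp [0.665 0.179 0.42 ] z [ 0.97  0.24 -0.08]
   row 10 tcp [0.666 0.184 0.441] z [ 0.95  0.29 -0.07]
   row 11 tcp [0.667 0.186 0.458] z [ 0.94  0.32 -0.07]
   row 12 tcp [0.665 0.188 0.47 ] z [ 0.93  0.35 -0.08]
   row 13 tcp [0.669 0.181 0.459] z [ 0.92  0.
[... 1006 characters left out ...]
-0.12, 255, 1.7, -1.8, 0.1, 0.04, 0, -0.12, 255, 1.6, -1.5, 0.1, 0.05, -0.01, -0.13, 255, 1.4, -0.9, 0, 0.03, -0.01, -0.13, 255, 1.1, -0.6, -0.2, 0.03, -0.02, -0.13]
[255, -1.0, 1.0, 0.3, 0.01, -0.04, -0.12, 255, -1.4, 1.1, 0.2, 0.01, -0.05, -0.12, 255, -1.8, 1.1, 0, 0.01, -0.06, -0.11, 255, -2.2, 1.2, 0, 0.01, -0.07, -0.11, 255, -2.6, 1.1, -0.1, 0.02, -0.07, -0.1, 255, -3.0, 1.1, -0.2, 0.01, -0.08, -0.11, 255, -3.4, 1.0, -0.2, 0.02, -0.09, -0.09, 255, -3.7, 0.9, -0.3, 0.02, -0.09, -0.1, 255, -4.1, 0.6, -0.3, 0.02, -0.09, -0.09, 255, -4.4, 0.4, -0.3, 0.03, -0.1, -0.08, 255, -4.6, 0.2, -0.3, 0.03, -0.1, -0.08, 255, -4.9, 0, -0.2, 0.03, -0.11, -0.08]
[255, -5.2, -0.3, -0.2, 0.04, -0.11, -0.07]
```

play_rows(plan=[255,0.7,-4.2,0,0.08,0.01,-0.11,255,1.1,-4.1,0.2,0.07,0.01,-0.11,255,1.3,-4.0,0.1,0.08,0.01,-0.11,255,1.5,-3.7,0.2,0.07,0.02,-0.12,255,1.6,-3.4,0.2,0.07,0.01,-0.11,255,1.8,-3.1,0.2,0.06,0.01,-0.12,255,1.8,-2.8,0.2,0.06,0.01,-0.13,255,1.8,-2.3,0.2,0.06,0.01,-0.12,255,1.7,-1.8,0.1,0.04,0,-0.12,255,1.6,-1.5,0.1,0.05,-0.01,-0.13,255,1.4,-0.9,0,0.03,-0.01,-0.13])

```text
time: 9.78
eef_pos: [0.6567, 0.1889, 0.4471]
tool_rot: [-2.067, -0.073, -1.794]
ft_force: [0.4, 1.3, -3.1]
width: 0.0398
```

Run:
```python
from h import *;from kin import *
log();s,Rm=st()
mid=[-.2,-.2,2.0,1.2,.55,-1.9]
Db=ori(np.deg2rad(-17.9),np.deg2rad(35),1)
b,e=ik(np.array([.6172,-.1746,.27])-.03*np.array([.952,-.307,0])+.019*Db[:,2],Db,[-.46,-.05,1.85,.13,.75,-1.8]);print(b,e)
jplan([b],255)
```

```text
refit [ 1.000e-04  2.825e-01  4.552e-01  9.390e-02  5.001e-01  3.412e-01
  8.620e-02 -0.000e+00] max mm 0.523826401261146
t 9.78 tcp [0.6567 0.1889 0.4471] grasp [0.6388 0.1826 0.4489] z [ 0.939  0.33  -0.095] x [ 0.174 -0.219  0.96 ] F [ 0.4  1.3 -3.1] w 0.0398 j [-0.03 -0.25  2.14  2.07  0.42 -1.88]
[-0.46050851 -0.10888856  1.90035416  0.12471054  0.7483097  -1.78401253] 5.99721883350426e-09
   row 1 tcp [0.662 0.183 0.44 ] z [ 0.93  0.35 -0.13]
   row 2 tcp [0.667 0.174 0.428] z [ 0.92  0.36 -0.18]
   row 3 tcp [0.67  0.163 0.415] z [ 0.9   0.36 -0.23]
   row 4 tcp [0.673 0.148 0.398] z [ 0.89  0.35 -0.29]
   row 5 tcp [0.673 0.129 0.38 ] z [ 0.87  0.35 -0.36]
   row 6 tcp [0.672 0.107 0.36 ] z [ 0.85  0.31 -0.43]
   row 7 tcp [0.669 0.08  0.34 ] z [ 0.82  0.28 -0.5 ]
   row 8 tcp [0.664 0.048 0.32 ] z [ 0.79  0.23 -0.57]
   row 9 tcp [0.657 0.012 0.302] z [ 0.76  0.16 -0.63]
   row 10 tcp [ 0.647 -0.029  0.285] z [ 0.71  0.09 -0.7 ]
   row 11 tcp [ 0.634 -0.073  0.271] z [ 0.66  0.01 -0.75]
   row 12 tcp [ 0.618 -0.119  0.261] z [ 0.61 -0.08 -0.79]
   row 13 tcp [ 0.599 -0.169  0.255] z [ 0.54 -0.18 -0.82]
[255, -0.5, 0.9, 0.4, 0.01, -0.04, -0.13, 255, -1.0, 1.1, 0.3, 0.01, -0.05, -0.12, 255, -1.3, 1.2, 0.1, 0.01, -0.05, -0.12, 255, -1.8, 1.3, 0.1, 0.01, -0.06, -0.12, 255, -2.3, 1.3, -0.1, 0.02, -0.07, -0.12, 255, -2.7, 1.2, -0.2, 0.01, -0.08, -0.11, 255, -3.2, 1.2, -0.2, 0.02, -0.08, -0.1, 255, -3.6, 1.1, -0.3, 0.01, -0.09, -0.1, 255, -4.0, 0.9, -0.4, 0.02, -0.1, -0.1, 255, -4.4, 0.7, -0.3, 0.03, -0.1, -0.09, 255, -4.8, 0.4, -0.3, 0.03, -0.1, -0.09, 255, -5.0, 0.1, -0.4, 0.03, -0.11, -0.08]
[255, -5.3, -0.1, -0.3, 0.04, -0.12, -0.08]
```

play_rows(plan=[255,-0.5,0.9,0.4,0.01,-0.04,-0.13,255,-1.0,1.1,0.3,0.01,-0.05,-0.12,255,-1.3,1.2,0.1,0.01,-0.05,-0.12,255,-1.8,1.3,0.1,0.01,-0.06,-0.12,255,-2.3,1.3,-0.1,0.02,-0.07,-0.12,255,-2.7,1.2,-0.2,0.01,-0.08,-0.11,255,-3.2,1.2,-0.2,0.02,-0.08,-0.1,255,-3.6,1.1,-0.3,0.01,-0.09,-0.1,255,-4.0,0.9,-0.4,0.02,-0.1,-0.1,255,-4.4,0.7,-0.3,0.03,-0.1,-0.09,255,-4.5,0.4,-0.3,0.03,-0.1,-0.09,255,-3.5,0.1,-0.4,0.03,-0.11,-0.08])

```text
time: 11.28
eef_pos: [0.6048, -0.1132, 0.2529]
tool_rot: [2.122, 1.547, 0.579]
ft_force: [-0.2, 0.2, -3.3]
width: 0.0398
```

Run:
```python
from h import *;from kin import *
log();s,Rm=st()
Db=ori(np.deg2rad(-17.9),np.deg2rad(35),1)
u=np.array([.9516,-.3074,0])
plan(np.array([.6172,-.1746,.20])-.015*u,Db,5,255,grasp=True,dec=2)
```

```text
refit [0.000e+00 2.826e-01 4.551e-01 9.390e-02 5.002e-01 3.411e-01 8.620e-02
 1.000e-04] max mm 0.5107471622956827
t 11.28 tcp [ 0.6048 -0.1132  0.2529] grasp [ 0.5939 -0.1111  0.2683] z [ 0.574 -0.11  -0.811] x [0.284 0.956 0.072] F [-0.2  0.2 -3.3] w 0.0398 j [-0.39 -0.13  1.93  0.18  0.74 -1.75]
5 rows; step mm 18.3 deg 0.9
[255, -1.2, -0.34, 1.34, 0.002, -0.014, -0.004, 255, -1.18, -0.34, 1.36, 0.002, -0.014, -0.004, 255, -1.16, -0.34, 1.37, 0.002, -0.014, -0.004, 255, -1.14, -0.34, 1.39, 0.002, -0.014, -0.004, 255, -1.12, -0.34, 1.41, 0.002, -0.014, -0.004]
```

play_rows(plan=[255,-1.2,-0.34,1.34,0.002,-0.014,-0.004,255,-1.18,-0.34,1.36,0.002,-0.014,-0.004,255,-1.16,-0.34,1.37,0.002,-0.014,-0.004,255,-1.14,-0.34,1.39,0.002,-0.014,-0.004,255,-1.12,-0.34,1.41,0.002,-0.014,-0.004,255,0,0,0,0,0,0])

```text
time: 12.02
eef_pos: [0.6101, -0.1739, 0.1742]
tool_rot: [2.119, 1.538, 0.482]
ft_force: [0.9, 0.6, -3.1]
width: 0.0398
```

```bash
cat >> h.py <<'E'
def shots(tag):
    out=[]
    for n in ("scene","top"):
        im,d=bot.get_image(n);out.append((im,d));np.save(f"pics/{n}{tag}.npy",d);cv2.imwrite(f"pics/{n}{tag}.png",im[:,:,::-1])
    a=out[0][0][120:270,80:260];b=out[1][0][90:240,290:420]
    f=lambda i:cv2.resize(i,None,fx=400/i.shape[0],fy=400/i.shape[0],interpolation=2)
    c=np.hstack([f(a),f(b)]);c=cv2.resize(c,None,fx=.96,fy=.96);cv2.imwrite(f"pics/v{tag}.png",c[:,:,::-1]);print(c.shape)
E
python3 - <<'E'
from h import *;from kin import *
log();s,Rm=st();shots("A1")
Db=ori(np.deg2rad(-17.9),np.deg2rad(35),1)
u=np.array([.9516,-.3074,0]);rel=(s["eef_pos"]-.019*Rm[:,2])[:2]-[.6172,-.1746]
print("rel tote",rel@u[:2],rel@[.3074,.9516])
cc=np.load("cellA.npy");X=(Rm@cc+np.array(s["eef_pos"])[:,None]).T;print("pred foot/cap",X)
plan(np.array([.6172,-.1746,.12])-.014*u,Db,5,255,grasp=True,dec=2)
E
```

```text
refit [1.000e-04 2.826e-01 4.548e-01 9.380e-02 5.001e-01 3.409e-01 8.620e-02
 3.000e-04] max mm 0.4794749748646132
t 12.03 tcp [ 0.6101 -0.1739  0.1742] grasp [ 0.5999 -0.1707  0.1899] z [ 0.538 -0.17  -0.825] x [0.308 0.951 0.005] F [ 0.9  0.6 -3.1] w 0.0398 j [-0.46  0.02  1.95  0.16  0.58 -1.82]
(384, 794, 3)
rel tote -0.017670404673170284 -0.001596862953092873
pred foot/cap [[ 0.60434525 -0.17128261  0.12504053]
 [ 0.60471047 -0.17206814  0.24102048]]
5 rows; step mm 14.4 deg 0.1
[255, 0.01, -0.77, 1.22, -0.002, -0.001, -0.001, 255, 0.02, -0.76, 1.21, -0.002, -0.001, -0.001, 255, 0.02, -0.77, 1.22, -0.002, -0.001, -0.001, 255, 0.02, -0.78, 1.21, -0.002, -0.001, -0.001, 255, 0.02, -0.77, 1.21, -0.002, -0.001, -0.001]
```

```bash
ls pics
```

```text
cells.png
scene0.npy
scene0.png
sceneA1.npy
sceneA1.png
top0.npy
top0.png
top0c.png
top0d.png
topA1.npy
topA1.png
vA1.png
w1.png
w2.png
```

View pics/vA1.png

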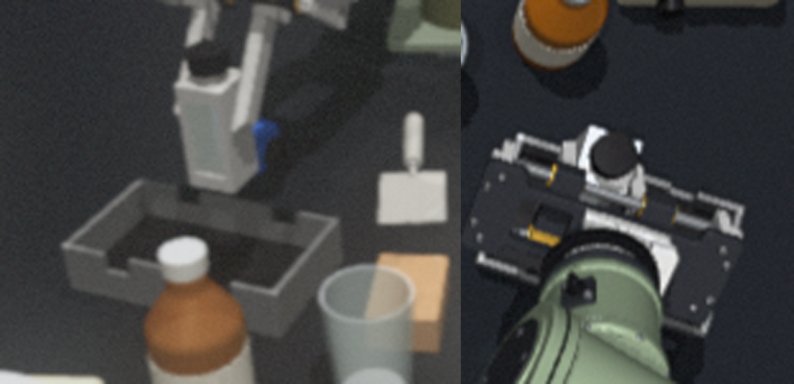

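Run:
```python
from h import *
for n in ("top","scene"):
    P=cloud(np.load(f"pics/{n}A1.npy"),*camT(n))
    q=P[(P[...,2]>.234)&(P[...,2]<.248)&(np.hypot(P[...,0]-.605,P[...,1]+.172)<.035)]
    if len(q):
        c,r=cv2.minEnclosingCircle(q[:,:2].astype(np.float32));print(n,"cap",len(q),c,r,np.median(q,0))
# tote floor from initial images
u=np.array([.9516,-.3074]);v=np.array([.3074,.9516])
for n in ("top","scene"):
    P=cloud(np.load(f"pics/{n}0.npy"),*camT(n));r=P[...,:2]-[.5685,-.2114]
    m=(abs(r@u)<.04)&(abs(r@v)<.085)&(P[...,2]<.04);print(n,"floor",m.sum(),np.percentile(P[m][:,2],[25,50,75]))
    m=(abs(r@u)>.07)&(abs(r@u)<.1)&(abs(r@v)<.05)&(P[...,2]<.03);print("bench",np.percentile(P[m][:,2],[25,50,75]))
```

```text
top cap 268 (0.5982187986373901, -0.17785410583019257) 0.025159796699881554 [ 0.60486955 -0.17246942  0.24290872]
scene cap 170 (0.5965851545333862, -0.16845302283763885) 0.027749186381697655 [ 0.6109037  -0.1709207   0.24165972]
top floor 2458 [0.00897453 0.01031114 0.01154794]
bench [-0.00101423  0.00032552  0.00164445]
scene floor 725 [0.01006807 0.01078774 0.01157029]
bench [-4.20188927e-05  8.68383877e-04  1.53747047e-03]
```

play_rows(plan=[255,0.02,-0.77,1.22,-0.002,-0.001,-0.001,255,0.02,-0.76,1.21,-0.002,-0.001,-0.001,255,0.02,-0.77,1.22,-0.002,-0.001,-0.001,255,0.02,-0.78,1.21,-0.002,-0.001,-0.001,255,0.02,-0.77,1.21,-0.002,-0.001,-0.001,255,0,0,0,0,0,0])

```text
time: 12.88
eef_pos: [0.6159, -0.1721, 0.1032]
tool_rot: [2.098, 1.533, 0.487]
ft_force: [0.1, 0.3, -3.0]
width: 0.0401
```

```bash
cat >> h.py <<'E'
U=np.array([.9516,-.3074,0]);V=np.array([.3074,.9516,0])
def rel(cell,bay):
    s,Rm=st();X=(Rm@np.load(cell)+np.array(s["eef_pos"])[:,None]).T
    b=np.array([.6172,-.1746,0]) if bay==1 else np.array([.5865,-.2697,0])
    f=X[0]-b;ax=(X[1]-X[0])/.116
    print("foot rel bay mm: u %.1f v %.1f z %.1f"%(f@U*1000,f@V*1000,f[2]*1000),"axis tilt deg u %.1f v %.1f"%tuple(np.degrees([ax@U,ax@V])),"jaw yaw vs V deg %.2f"%np.degrees(np.arctan2(Rm[:,0]@U,Rm[:,0]@V)))
    return s,Rm
E
python3 - <<'E'
from h import *
s,Rm=rel("cellA.npy",1);print(np.round(Rm.T@U,3),np.round(Rm.T@V,3),np.round(Rm.T@[0,0,1],3))
E
```

```text
t 12.88 tcp [ 0.6159 -0.1721  0.1032] grasp [ 0.6054 -0.1687  0.1186] z [ 0.552 -0.178 -0.815] x [ 0.304  0.953 -0.002] F [ 0.1  0.3 -3. ] w 0.0401 j [-0.45  0.14  2.    0.21  0.39 -1.89]
foot rel bay mm: u -7.5 v 2.3 z 53.9 axis tilt deg u -0.8 v 0.1 jaw yaw vs V deg -0.18
[-0.003  0.815  0.58 ] [1.    0.004 0.   ] [-0.002  0.58  -0.815]
```

play_rows(plan=[255,-0.08,-0.45,0.5,0.004,0,0,255,-0.08,-0.45,0.5,0.004,0,0,255,-0.08,-0.45,0.5,0.004,0,0,255,0,-0.45,0.5,0,0,0,255,0,-0.4,0.5,0,0,0,255,0,0,0,0,0,0])

```text
time: 13.62
eef_pos: [0.6128, -0.174, 0.0701]
tool_rot: [2.104, 1.538, 0.481]
ft_force: [0.6, -0.0, -3.6]
width: 0.0398
```

Run:
```python
from h import *
s,Rm=rel("cellA.npy",1)
```

```text
t 13.62 tcp [ 0.6128 -0.174   0.0701] grasp [ 0.6025 -0.1706  0.0856] z [ 0.545 -0.176 -0.82 ] x [ 0.304  0.953 -0.003] F [ 0.6 -0.  -3.6] w 0.0398 j [-0.46  0.21  2.02  0.26  0.33 -1.94]
foot rel bay mm: u -10.2 v -0.5 z 20.8 axis tilt deg u -0.3 v 0.2 jaw yaw vs V deg -0.19
```

play_rows(plan=[255,0,-0.12,0.18,0.003,0,0,255,0,-0.12,0.18,0.003,0,0,255,0,-0.12,0.18,0,0,0,255,0,-0.12,0.17,0,0,0,255,0,0,0,0,0,0])

```text
time: 14.25
eef_pos: [0.6136, -0.1743, 0.0617]
tool_rot: [2.108, 1.541, 0.477]
ft_force: [0.8, -0.4, -3.8]
width: 0.0397
```

play_rows(plan=[255,0,-0.06,0.09,0,0,0,255,0,-0.06,0.09,0,0,0])

```text
time: 14.5
eef_pos: [0.6138, -0.1744, 0.0597]
tool_rot: [2.107, 1.541, 0.477]
ft_force: [0.5, -0.3, -3.5]
width: 0.0399
```

Run:
```python
from h import *
s,Rm=rel("cellA.npy",1)
```

```text
t 14.5 tcp [ 0.6138 -0.1744  0.0597] grasp [ 0.6035 -0.1711  0.0753] z [ 0.541 -0.175 -0.822] x [ 0.304  0.953 -0.003] F [ 0.5 -0.3 -3.5] w 0.0399 j [-0.46  0.23  2.01  0.27  0.31 -1.95]
foot rel bay mm: u -9.3 v -0.6 z 10.5 axis tilt deg u -0.0 v 0.2 jaw yaw vs V deg -0.19
```

play_rows(plan=[255,0,-0.05,0.07,0,0,0])

```text
time: 14.62
eef_pos: [0.6138, -0.1744, 0.0588]
tool_rot: [2.107, 1.541, 0.477]
ft_force: [0.9, 1.0, -3.4]
width: 0.0401
```

play_rows(plan=[255,0,-0.05,0.07,0,0,0])

```text
time: 14.75
eef_pos: [0.6142, -0.1746, 0.0585]
tool_rot: [2.107, 1.54, 0.478]
ft_force: [-3.8, 1.1, 3.4]
width: 0.0398
```

play_rows(plan=[255,0,-0.05,0.07,0,0,0])

```text
time: 14.88
eef_pos: [0.6148, -0.1748, 0.0586]
tool_rot: [2.105, 1.539, 0.479]
ft_force: [-3.9, 1.8, 4.9]
width: 0.04
```

Floor felt: the force changed by about 8 N at foot height 9.5 mm, which agrees with the depth reading (10 mm). Easing off and sliding to the far wall.

play_rows(plan=[255,0,0.06,-0.08,0,0,0,255,0,0.2,0.14,0,0,0,255,0,0.2,0.14,0,0,0,255,0,0.16,0.11,0,0,0])

```text
time: 15.38
eef_pos: [0.6209, -0.1767, 0.0585]
tool_rot: [2.107, 1.54, 0.478]
ft_force: [-13.7, 3.3, 11.8]
width: 0.04
```

Run:
```python
from h import *
s,Rm=rel("cellA.npy",1)
```

```text
t 15.38 tcp [ 0.6209 -0.1767  0.0585] grasp [ 0.6106 -0.1734  0.0741] z [ 0.542 -0.176 -0.822] x [ 0.304  0.953 -0.003] F [-13.7   3.3  11.8] w 0.04 j [-0.45  0.24  2.    0.27  0.31 -1.95]
foot rel bay mm: u -1.9 v -0.6 z 9.3 axis tilt deg u -0.0 v 0.2 jaw yaw vs V deg -0.19
```

play_rows(plan=[255,0,0.08,-0.11,0,0,0,255,0,0,0,0,0,0])

```text
time: 15.62
eef_pos: [0.6207, -0.1766, 0.0594]
tool_rot: [2.108, 1.541, 0.477]
ft_force: [-0.7, -0.8, -2.3]
width: 0.0403
```

Run:
```python
from h import *
s,Rm=rel("cellA.npy",1)
```

```text
t 15.62 tcp [ 0.6207 -0.1766  0.0594] grasp [ 0.6105 -0.1733  0.0751] z [ 0.541 -0.175 -0.823] x [ 0.304  0.953 -0.003] F [-0.7 -0.8 -2.3] w 0.0403 j [-0.45  0.24  2.    0.26  0.31 -1.94]
foot rel bay mm: u -2.1 v -0.5 z 10.3 axis tilt deg u 0.0 v 0.2 jaw yaw vs V deg -0.19
```

Free again, so that was floor friction. Pushing on to the wall, just clear of the floor.

play_rows(plan=[255,0,0.1,0.06,0,0,0,255,0,0.1,0.06,0,0,0])

```text
time: 15.88
eef_pos: [0.6211, -0.1765, 0.0586]
tool_rot: [2.111, 1.544, 0.475]
ft_force: [-14.2, 2.9, 10.0]
width: 0.0396
```

play_rows(plan=[255,0,0.1,0.06,0,0,0])

```text
time: 16.0
eef_pos: [0.6211, -0.1765, 0.0586]
tool_rot: [2.112, 1.545, 0.475]
ft_force: [-12.9, 2.1, 9.4]
width: 0.0397
```

Run:
```python
from h import *
s,Rm=rel("cellA.npy",1)
```

```text
t 16.0 tcp [ 0.6211 -0.1765  0.0586] grasp [ 0.6109 -0.1732  0.0743] z [ 0.537 -0.173 -0.826] x [ 0.304  0.953 -0.002] F [-12.9   2.1   9.4] w 0.0397 j [-0.45  0.25  1.99  0.26  0.32 -1.94]
foot rel bay mm: u -2.1 v -0.2 z 9.4 axis tilt deg u 0.4 v 0.1 jaw yaw vs V deg -0.23
```

Run:
```python
from h import *
shots("A2")
for n in ("top","scene"):
    P=cloud(np.load(f"pics/{n}A2.npy"),*camT(n))
    m=(abs(P[...,2]-.125)<.006)&(np.hypot(P[...,0]-.615,P[...,1]+.175)<.022)
    q=P[m][:,:2]-[.5685,-.2114];a=q@U[:2]*1000;b=q@V[:2]*1000
    print(n,m.sum(),"u",a.min(),a.max(),np.median(a),"v",b.min(),b.max(),np.median(b),np.median(P[m][:,2]))
```

```text
(384, 794, 3)
top 202 u 18.51436901354749 51.8726071729599 34.49765821411721 v 33.19663691552197 65.65054071830042 49.548271484140244 0.12665004499161642
scene 150 u 18.19718405168517 52.66157649077403 37.77947212925882 v 33.3277283444221 67.31039620156919 52.11589055960813 0.1262578124119674
```

View pics/vA2.png

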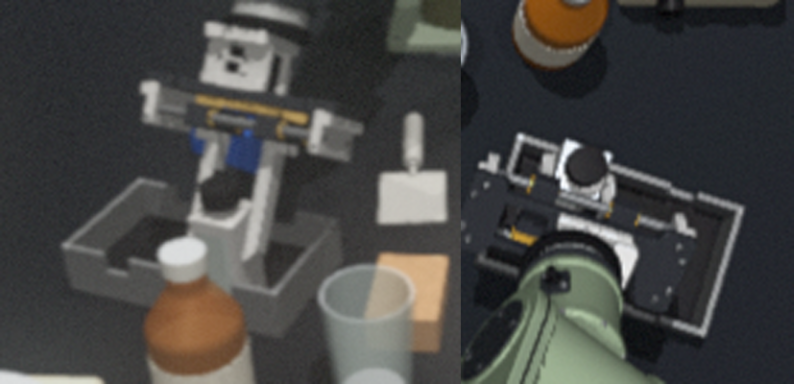

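The cap centre measured from the top is u 35.2, v 49.4 against the ideal 35, 50: flush and centred. Easing the press slightly and opening.

play_rows(plan=[255,0,0.02,-0.03,-0.006,0,0,255,0,0,0,0,0,0])

```text
time: 16.35
eef_pos: [0.6208, -0.1764, 0.0589]
tool_rot: [2.108, 1.541, 0.479]
ft_force: [-0.2, 0.6, -2.5]
width: 0.0401
```

Run:
```python
from h import *
s,Rm=rel("cellA.npy",1)
```

```text
t 16.35 tcp [ 0.6208 -0.1764  0.0589] grasp [ 0.6106 -0.1731  0.0746] z [ 0.541 -0.174 -0.823] x [ 0.304  0.953 -0.002] F [-0.2  0.6 -2.5] w 0.0401 j [-0.45  0.24  2.    0.27  0.31 -1.95]
foot rel bay mm: u -2.0 v -0.3 z 9.7 axis tilt deg u -0.0 v 0.1 jaw yaw vs V deg -0.21
```

play_rows(plan=[255,0,0.01,0.07,0,0,0])

```text
time: 16.48
eef_pos: [0.621, -0.1764, 0.0585]
tool_rot: [2.108, 1.542, 0.479]
ft_force: [-13.2, 2.3, 11.2]
width: 0.0405
```

play_rows(plan=[130,0,0,0,0,0,0,120,0,0,0,0,0,0,95,0,0,0,0,0,0,95,0,0,0,0,0,0])

```text
time: 16.98
eef_pos: [0.6256, -0.1788, 0.0631]
tool_rot: [2.1, 1.535, 0.483]
ft_force: [0.5, 0.7, 0.6]
width: 0.0585
```

Run:
```python
from h import *;import kin
kin.log();s,Rm=st()
K,T=camT("wrist",s);im,d=bot.get_image("wrist");cv2.imwrite("pics/w3.png",im[:,:,::-1])
shots("A3")
for n in ("top","scene"):
    P=cloud(np.load(f"pics/{n}A3.npy"),*camT(n))
    m=(abs(P[...,2]-.125)<.006)&(np.hypot(P[...,0]-.615,P[...,1]+.175)<.022)
    q=P[m][:,:2]-[.5685,-.2114];a=q@U[:2]*1000;b=q@V[:2]*1000
    print(n,m.sum(),"u",a.min(),a.max(),"v",b.min(),b.max(),np.median(P[m][:,2]))
```

```text
refit [2.000e-04 2.826e-01 4.547e-01 9.380e-02 5.001e-01 3.408e-01 8.620e-02
 3.000e-04] max mm 0.5140015467491044
t 16.98 tcp [ 0.6256 -0.1788  0.0631] grasp [ 0.6152 -0.1754  0.0786] z [ 0.549 -0.179 -0.817] x [ 0.304  0.953 -0.004] F [0.5 0.7 0.6] w 0.0585 j [-0.45  0.24  1.99  0.27  0.31 -1.95]
(384, 794, 3)
top 205 u 17.944866705835317 50.63385424942278 v 32.95074097054002 65.53245989044599 0.12612906118265677
scene 147 u 17.510172861046584 51.79407012011036 v 33.434778829194464 66.82736578624191 0.1262318291505264
```

View pics/w3.png

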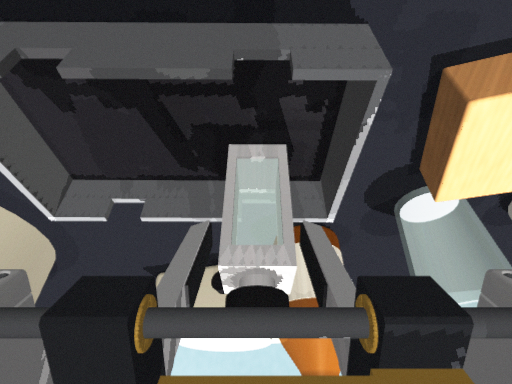

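play_rows(plan=[95,0,0,-1,0,0,0,95,0,0,-2.5,0,0,0,95,0,0,-3.5,0,0,0,95,0,0,-3.5,0,0,0,95,0,-1.5,-2,0,0,0,95,0,-3,-2,0,0,0])

```text
time: 17.88
eef_pos: [0.5083, -0.1414, 0.1611]
tool_rot: [2.097, 1.533, 0.484]
ft_force: [-0.7, -0.0, -0.9]
width: 0.0588
```

Run:
```python
from h import *;import kin
kin.log();s,Rm=st()
K,T=camT("wrist",s);im,d=bot.get_image("wrist");cv2.imwrite("pics/w4.png",im[:,:,::-1]);np.save("pics/w4.npy",d)
shots("A4")
for n in ("top","scene"):
    P=cloud(np.load(f"pics/{n}A4.npy"),*camT(n))
    m=(abs(P[...,2]-.125)<.006)&(np.hypot(P[...,0]-.615,P[...,1]+.175)<.022)
    q=P[m][:,:2]-[.5685,-.2114];a=q@U[:2]*1000;b=q@V[:2]*1000
    print(n,m.sum(),"u",a.min(),a.max(),"v",b.min(),b.max(),np.median(P[m][:,2]))
    m=(abs(P[...,2]-.0985)<.006)&(np.hypot(P[...,0]-.615,P[...,1]+.175)<.032)
    q=P[m][:,:2];print(" shoulder",m.sum(),cv2.minAreaRect(q.astype(np.float32)*1000),((q-[.5685,-.2114])@U[:2]).max(),np.median(P[m][:,2]))
P=cloud(d,K,T)
m=(abs(P[...,2]-.125)<.006)&(np.hypot(P[...,0]-.615,P[...,1]+.175)<.03)
q=P[m][:,:2]-[.5685,-.2114];a=q@U[:2]*1000;b=q@V[:2]*1000
if m.sum(): print("wrist",m.sum(),"u",a.min(),a.max(),"v",b.min(),b.max())
```

```text
refit [1.000e-04 2.825e-01 4.548e-01 9.390e-02 5.001e-01 3.409e-01 8.620e-02
 3.000e-04] max mm 0.5354556775915842
t 17.88 tcp [ 0.5083 -0.1414  0.1611] grasp [ 0.4979 -0.1379  0.1766] z [ 0.55  -0.18  -0.815] x [ 0.305  0.952 -0.005] F [-0.7 -0.  -0.9] w 0.0588 j [-0.51 -0.22  2.21  0.21  0.56 -1.91]
(384, 794, 3)
top 205 u 17.952591913481907 50.712140966991036 v 32.98784623742627 65.47762018290997 0.12622827470691356
 shoulder 144 ((616.1719360351562, -175.59371948242188), (40.288116455078125, 40.14472961425781), 72.4532699584961) 0.05452138295235033 0.10049968454465985
scene 150 u 17.406293723220973 51.13868085764631 v 33.34185374689416 67.10951162919851 0.12633786989250234
 shoulder 200 ((615.3212280273438, -173.03993225097656), (40.5980339050293, 42.508155822753906), 70.12542724609375) 0.05432173118766854 0.10021813952747505
wrist 519 u 14.757868861834007 46.59539491923417 v 32.91804044624982 65.45021867839527
```

View pics/vA4.png

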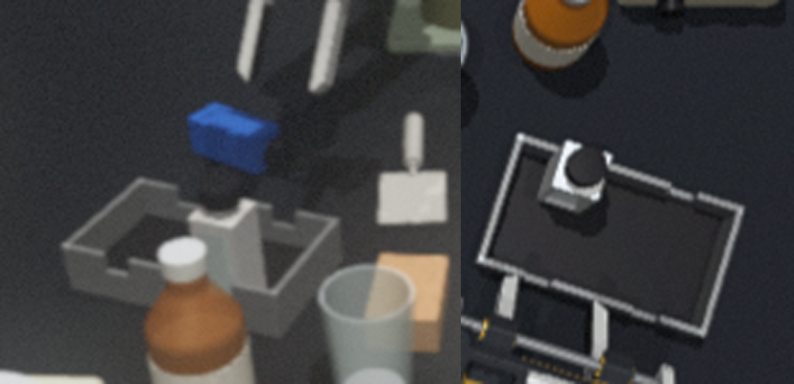

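View pics/w4.png

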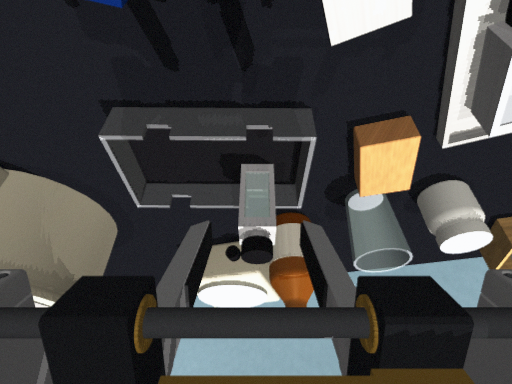

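Cell 1 stands upright and flush: its shoulder rectangle is at (616.2,-175.6), 40x40, angle 72.5° against the tote's 72.1°. Now the second cell.

Run:
```python
from h import *;from kin import *
P=cloud(np.load("pics/topA4.npy"),*camT("top"))
for y in (.083,.268):
    q=P[(P[...,0]>.45)&(P[...,0]<.61)&(abs(P[...,1]-y)<.04)&(P[...,2]>.037)&(P[...,2]<.06)];print(len(q),cv2.minAreaRect(q[:,:2].astype(np.float32)*1000))
D=ori(np.deg2rad(4.84),np.deg2rad(55),0);g=np.array([.5244,.0790,.030])
q=[-.1,.35,2.4,2.85,.55,-1.45]
for l in (0,.05,.08,.12):
    q,e=ik(g+.019*D[:,2]+[0,0,l],D,q);print(l,np.round(q,2),round(e,4))
    if l==.08: j1=q
mid=[-.15,-.25,2.1,1.6,.45,-1.6]
carry([mid,j1],np.load("cellA.npy"),bot.read_state()["joints"])
jplan([mid,j1],95)
```

```text
refit [1.000e-04 2.825e-01 4.549e-01 9.390e-02 5.002e-01 3.409e-01 8.620e-02
 3.000e-04] max mm 0.5714459957067153
801 ((533.2738037109375, 79.19400024414062), (115.90865325927734, 40.46287155151367), 4.720884799957275)
758 ((526.0826416015625, 266.39642333984375), (41.093685150146484, 99.66831970214844), 89.962158203125)
0 [-0.11  0.33  2.42  2.84  0.58 -1.43] 0.0
0.05 [-0.11  0.12  2.43  2.71  0.4  -1.29] 0.0
0.08 [-0.11  0.01  2.44  2.55  0.3  -1.12] 0.0
0.12 [-0.12 -0.14  2.42  2.09  0.19 -0.64] 0.0
   [ 0.51 -0.14  0.16] zt [ 0.55 -0.18 -0.82] foot [ 0.5  -0.14  0.11] cap [ 0.5  -0.14  0.23]
   [ 0.56 -0.07  0.2 ] zt [ 0.67 -0.05 -0.74] foot [ 0.56 -0.06  0.15] cap [ 0.54 -0.09  0.26]
   [ 0.6  -0.01  0.24] zt [ 0.76  0.07 -0.64] foot [0.61 0.01 0.2 ] cap [ 0.57 -0.04  0.3 ]
   [0.63 0.05 0.3 ] zt [ 0.84  0.17 -0.51] foot [0.65 0.08 0.26] cap [0.6  0.01 0.34]
   [0.65 0.1  0.36] zt [ 0.89  0.25 -0.38] foot [0.68 0.14 0.34] cap [0.61 0.05 0.38]
   [0.67 0.14 0.41] zt [ 0.92  0.3  -0.24] foot [0.69 0.18 0.41] cap [0.62 0.09 0.43]
   [0.67 0.14 0.41] zt [ 0.92  0.3  -0.24] foot [0.
[... 2025 characters left out ...]
, -0.01, 0.07, 0.1, 95, 3.5, 0, -0.1, 0, 0.08, 0.11, 95, 3.4, -0.4, 0, 0, 0.07, 0.11, 95, 3.3, -0.7, 0.1, 0, 0.07, 0.11, 95, 3.1, -0.9, 0.1, 0.01, 0.06, 0.11, 95, 2.8, -1.2, 0.1, 0.02, 0.06, 0.12, 95, 2.6, -1.4, 0.2, 0.01, 0.06, 0.11]
[95, -2.3, 0.4, 0.3, -0.01, -0.01, 0.14, 95, -2.4, 0.9, 0.2, -0.02, -0.01, 0.13, 95, -2.3, 1.1, 0.1, -0.02, -0.01, 0.13, 95, -2.2, 1.6, 0, -0.03, -0.01, 0.13, 95, -2.1, 1.8, 0, -0.03, -0.01, 0.13, 95, -1.9, 2.2, 0, -0.03, -0.01, 0.13, 95, -1.7, 2.5, -0.2, -0.04, 0, 0.13, 95, -1.4, 2.7, -0.1, -0.04, 0, 0.12, 95, -1.1, 2.9, -0.3, -0.04, 0, 0.13, 95, -0.8, 3.1, -0.3, -0.05, 0.01, 0.13, 95, -0.4, 3.3, -0.3, -0.05, 0.01, 0.12, 95, -0.1, 3.3, -0.3, -0.05, 0.02, 0.12]
```

play_rows(plan=[95,3.3,1.8,-0.4,-0.04,0.07,0.1,95,3.4,1.5,-0.3,-0.03,0.07,0.1,95,3.6,1.2,-0.3,-0.03,0.08,0.1,95,3.6,0.9,-0.2,-0.02,0.07,0.1,95,3.6,0.6,-0.2,-0.02,0.08,0.11,95,3.6,0.2,-0.1,-0.01,0.07,0.1,95,3.5,0,-0.1,0,0.08,0.11,95,3.4,-0.4,0,0,0.07,0.11,95,3.3,-0.7,0.1,0,0.07,0.11,95,3.1,-0.9,0.1,0.01,0.06,0.11,95,2.8,-1.2,0.1,0.02,0.06,0.12])

```text
time: 19.4
eef_pos: [0.6741, 0.1181, 0.4065]
tool_rot: [-2.335, -0.304, -1.765]
ft_force: [-0.4, -0.1, -0.2]
width: 0.0588
```

Run:
```python
from h import *;from kin import *
log();st()
D=ori(np.deg2rad(4.84),np.deg2rad(55),0);g=np.array([.5244,.0790,.030])
q,e=ik(g+.019*D[:,2]+[0,0,.08],D,[-.11,.01,2.44,2.55,.3,-1.12]);print(q,e)
jplan([q],95)
```

```text
refit [1.000e-04 2.825e-01 4.549e-01 9.390e-02 5.002e-01 3.409e-01 8.620e-02
 3.000e-04] max mm 0.5714459957067153
t 19.4 tcp [0.6741 0.1181 0.4065] grasp [0.6566 0.1128 0.4116] z [ 0.922  0.28  -0.268] x [0.267 0.044 0.963] F [-0.4 -0.1 -0.2] w 0.0588 j [-0.18 -0.23  2.08  1.52  0.46 -1.61]
[-0.11494815  0.00554371  2.43556622  2.55495428  0.29751793 -1.12009458] 1.717693183250907e-12
   row 1 tcp [0.671 0.118 0.384] z [ 0.92  0.27 -0.28]
   row 2 tcp [0.667 0.117 0.359] z [ 0.92  0.26 -0.29]
   row 3 tcp [0.661 0.116 0.336] z [ 0.92  0.25 -0.31]
   row 4 tcp [0.654 0.113 0.311] z [ 0.92  0.23 -0.32]
   row 5 tcp [0.646 0.11  0.286] z [ 0.91  0.22 -0.34]
   row 6 tcp [0.636 0.106 0.259] z [ 0.91  0.2  -0.36]
   row 7 tcp [0.625 0.103 0.233] z [ 0.9   0.18 -0.4 ]
   row 8 tcp [0.612 0.098 0.206] z [ 0.89  0.16 -0.43]
   row 9 tcp [0.597 0.093 0.18 ] z [ 0.88  0.14 -0.46]
   row 10 tcp [0.58  0.089 0.152] z [ 0.86  0.11 -0.49]
   row 11 tcp [0.561 0.085 0.126] z [ 0.84  0.09 -0.53]
   row 12 tcp [0.54  0.081 0.099] z [ 0.82  0.07 -0.57]
[95, -2.3, 0, 0.3, -0.01, -0.01, 0.14, 95, -2.4, 0.4, 0.3, -0.01, -0.01, 0.14, 95, -2.3, 0.7, 0.1, -0.02, -0.01, 0.14, 95, -2.3, 1.2, 0.1, -0.02, -0.01, 0.13, 95, -2.2, 1.5, 0, -0.02, -0.01, 0.14, 95, -2.1, 2.0, -0.1, -0.03, 0, 0.14, 95, -1.8, 2.2, -0.1, -0.04, -0.01, 0.13, 95, -1.6, 2.6, -0.2, -0.04, 0, 0.14, 95, -1.2, 2.8, -0.3, -0.04, 0, 0.13, 95, -1.0, 3.1, -0.3, -0.04, 0.01, 0.13, 95, -0.6, 3.2, -0.4, -0.05, 0.01, 0.13, 95, -0.2, 3.4, -0.4, -0.05, 0.02, 0.13]
```

play_rows(plan=[95,-2.3,0,0.3,-0.01,-0.01,0.14,95,-2.4,0.4,0.3,-0.01,-0.01,0.14,95,-2.3,0.7,0.1,-0.02,-0.01,0.14,95,-2.3,1.2,0.1,-0.02,-0.01,0.13,95,-2.2,1.5,0,-0.02,-0.01,0.14,95,-2.1,2.0,-0.1,-0.03,0,0.14,95,-1.8,2.2,-0.1,-0.04,-0.01,0.13,95,-1.6,2.6,-0.2,-0.04,0,0.14,95,-1.2,2.8,-0.3,-0.04,0,0.13,95,-1.0,3.1,-0.3,-0.04,0.01,0.13,95,-0.6,3.2,-0.4,-0.05,0.01,0.13,95,0,0,0,0,0,0])

```text
time: 20.9
eef_pos: [0.5671, 0.0878, 0.1221]
tool_rot: [-1.752, 1.466, -0.865]
ft_force: [0.3, -0.1, -0.3]
width: 0.0588
```

Run:
```python
from h import *;import kin
kin.log();s,Rm=st()
D=ori(np.deg2rad(4.84),np.deg2rad(55),0);g=np.array([.5244,.0790,.030])
plan(g+[0,0,.04],D,6,90,grasp=True,dec=2)
```

```text
refit [1.000e-04 2.825e-01 4.550e-01 9.400e-02 5.002e-01 3.410e-01 8.620e-02
 3.000e-04] max mm 0.5802688028594682
t 20.9 tcp [0.5671 0.0878 0.1221] grasp [0.5513 0.0862 0.1325] z [ 0.835  0.086 -0.544] x [ 0.143 -0.988  0.062] F [ 0.3 -0.1 -0.3] w 0.0588 j [-0.1   0.01  2.39  2.51  0.29 -1.14]
6 rows; step mm 11.5 deg 0.9
[90, -0.01, 1.14, 0.18, -0.006, 0.002, 0.014, 90, 0.01, 1.13, 0.19, -0.006, 0.002, 0.014, 90, 0.03, 1.14, 0.2, -0.006, 0.002, 0.014, 90, 0.03, 1.13, 0.2, -0.006, 0.002, 0.014, 90, 0.06, 1.13, 0.21, -0.006, 0.002, 0.014, 90, 0.07, 1.13, 0.22, -0.006, 0.002, 0.014]
```

play_rows(plan=[90,-0.01,1.3,0.18,-0.007,0.002,0.016,90,0.01,1.3,0.19,-0.007,0.002,0.016,90,0.03,1.3,0.2,-0.006,0.002,0.016,90,0.03,1.3,0.2,-0.006,0.002,0.016,90,0.06,1.2,0.21,-0.006,0.002,0.014,90,0.07,1.13,0.22,-0.006,0.002,0.014,90,0,0,0,0,0,0])

```text
time: 21.78
eef_pos: [0.5486, 0.0784, 0.0602]
tool_rot: [-1.692, 1.547, -0.824]
ft_force: [0.3, 0.1, 0.3]
width: 0.0604
```

Run:
```python
from h import *;import kin
kin.log();s,Rm=st()
im,d=bot.get_image("wrist");cv2.imwrite("pics/w5.png",im[:,:,::-1])
D=ori(np.deg2rad(4.84),np.deg2rad(55),0);g=np.array([.5244,.0790,.030])
plan(g,D,4,90,grasp=True,dec=2)
```

```text
refit [1.000e-04 2.825e-01 4.550e-01 9.400e-02 5.002e-01 3.410e-01 8.620e-02
 3.000e-04] max mm 0.5874392511354964
t 21.77 tcp [0.5486 0.0784 0.0602] grasp [0.5329 0.077  0.0708] z [ 0.825  0.072 -0.56 ] x [ 0.088 -0.996  0.002] F [0.3 0.1 0.3] w 0.0604 j [-0.12  0.19  2.42  2.75  0.46 -1.33]
4 rows; step mm 10.7 deg 0.3
[90, -0.07, 0.99, 0.4, -0.004, 0, 0.001, 90, -0.07, 0.99, 0.4, -0.004, 0, 0.001, 90, -0.07, 0.99, 0.4, -0.004, 0, 0.001, 90, -0.07, 0.99, 0.41, -0.004, 0, 0.001]
```

View pics/w5.png

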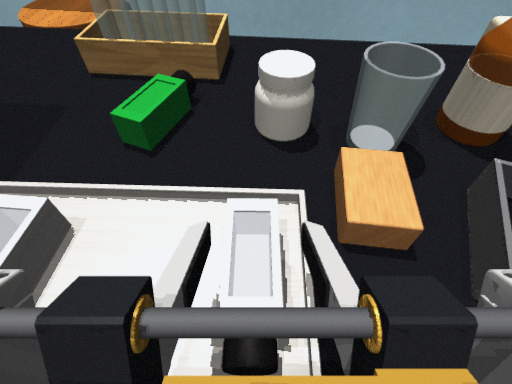

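The capped cell (255,260; cap at 250,352) lies between the fingers. Descending.

play_rows(plan=[90,-0.09,1.1,0.38,-0.004,0,0.001,90,-0.09,1.1,0.38,-0.004,0,0.001,90,-0.08,1.1,0.38,-0.004,0,0.001,90,-0.07,1.05,0.38,-0.004,0,0.001,90,0,0,0,0,0,0])

```text
time: 22.45
eef_pos: [0.5422, 0.0808, 0.0207]
tool_rot: [-1.694, 1.548, -0.823]
ft_force: [-1.3, 1.4, 1.7]
width: 0.0609
```

Run:
```python
from h import *;import kin
kin.log();s,Rm=st()
D=ori(np.deg2rad(4.84),np.deg2rad(55),0);g=np.array([.5244,.0790,.030])
plan(g,D,2,90,grasp=True,dec=2)
```

```text
refit [1.000e-04 2.825e-01 4.550e-01 9.400e-02 5.002e-01 3.410e-01 8.620e-02
 3.000e-04] max mm 0.5889496376087766
t 22.45 tcp [0.5422 0.0808 0.0207] grasp [0.5265 0.0794 0.0314] z [ 0.824  0.072 -0.561] x [ 0.089 -0.996  0.002] F [-1.3  1.4  1.7] w 0.0609 j [-0.12  0.34  2.42  2.84  0.6  -1.44]
2 rows; step mm 1.4 deg 0.4
[90, 0.01, 0.13, -0.05, -0.007, 0.001, 0.002, 90, 0.02, 0.13, -0.05, -0.007, 0.001, 0.002]
```

Close enough (within 2 mm). Gripping and lifting.

play_rows(plan=[255,0,0.1,0,-0.006,0,0,255,0,0,0,0,0,0,255,0,0,0,0,0,0,255,0,0,0,0,0,0], newtons=35)

```text
time: 22.95
eef_pos: [0.5422, 0.0807, 0.0206]
tool_rot: [-1.698, 1.551, -0.819]
ft_force: [1.5, 0.9, -0.6]
width: 0.0398
```

Run:
```python
from h import *;from kin import *
log();s,Rm=st()
c=np.array([.5324,.0797]);d=np.array([np.cos(np.deg2rad(4.8)),np.sin(np.deg2rad(4.8))])*.058
# lateral centre set by jaws: project onto grasp line
g=(s["eef_pos"]-.019*Rm[:,2]);n=np.array([-d[1],d[0]])/.058
c=c+n*((g[:2]-c)@n);print("lateral-corrected centre",c)
X=np.array([[*(c+d),.026],[*(c-d),.026]]).T
np.save("cellB.npy",Rm.T@(X-np.array(s["eef_pos"])[:,None]));print(np.load("cellB.npy"),"\n",np.load("cellA.npy"))
```

```text
refit [1.000e-04 2.825e-01 4.550e-01 9.400e-02 5.002e-01 3.410e-01 8.620e-02
 3.000e-04] max mm 0.6005771889874001
t 22.95 tcp [0.5422 0.0807 0.0206] grasp [0.5266 0.0793 0.0314] z [ 0.821  0.072 -0.566] x [ 0.089 -0.996  0.003] F [ 1.5  0.9 -0.6] w 0.0398 j [-0.12  0.34  2.41  2.84  0.59 -1.44]
lateral-corrected centre [0.53238997 0.0798195 ]
[[ 0.00031915 -0.00028737]
 [-0.03171518  0.0339875 ]
 [ 0.03664806 -0.05894896]] 
 [[ 0.00045297  0.00045168]
 [-0.0329564   0.03300395]
 [ 0.03701255 -0.05838835]]
```

play_rows(plan=[255,0,-0.8,-0.5,0,0,0,255,0,-1.6,-0.8,0,0,0,255,0,-2.5,-1.0,0,0,0,255,0,-2.8,-1.0,0,0,0,255,0,-2.5,-0.8,0,0,0])

```text
time: 23.58
eef_pos: [0.5575, 0.0821, 0.1184]
tool_rot: [-1.715, 1.574, -0.802]
ft_force: [-0.4, 0.7, -3.8]
width: 0.04
```

Run:
```python
from h import *;from kin import *
log();s,Rm=st()
Db=ori(np.deg2rad(-17.9),np.deg2rad(35),1)
mid=[-.2,-.25,2.1,1.7,.5,-1.6]
b,e=ik(np.array([.5865,-.2697,.29])-.03*U+.019*Db[:,2],Db,[-.68,-.07,1.8,.28,.85,-2.06]);print(np.round(b,2),e)
carry([mid,b],np.load("cellB.npy"),s["joints"])
jplan([mid],255)
```

```text
refit [1.000e-04 2.825e-01 4.550e-01 9.400e-02 5.001e-01 3.410e-01 8.620e-02
 3.000e-04] max mm 0.6074946045357132
t 23.57 tcp [0.5575 0.0821 0.1184] grasp [0.5422 0.0808 0.1296] z [ 0.805  0.067 -0.59 ] x [ 0.085 -0.996  0.002] F [-0.4  0.7 -3.8] w 0.04 j [-0.1  -0.03  2.38  2.33  0.2  -0.88]
[-0.69 -0.11  1.86  0.29  0.84 -2.08] 1.3100016550837013e-13
   [0.56 0.08 0.12] zt [ 0.8   0.07 -0.59] foot [0.61 0.09 0.12] cap [0.49 0.08 0.13]
   [0.6  0.09 0.18] zt [ 0.87  0.11 -0.49] foot [0.65 0.1  0.19] cap [0.53 0.07 0.18]
   [0.63 0.09 0.25] zt [ 0.91  0.15 -0.39] foot [0.67 0.12 0.26] cap [0.57 0.07 0.24]
   [0.65 0.1  0.31] zt [ 0.93  0.2  -0.31] foot [0.69 0.13 0.32] cap [0.6  0.07 0.31]
   [0.67 0.11 0.38] zt [ 0.94  0.25 -0.23] foot [0.7  0.15 0.38] cap [0.62 0.07 0.37]
   [0.67 0.12 0.43] zt [ 0.94  0.29 -0.18] foot [0.7  0.16 0.43] cap [0.63 0.07 0.44]
   [0.67 0.12 0.43] zt [ 0.94  0.29 -0.18] foot [0.7  0.16 0.43] cap [0.63 0.07 0.44]
   [0.68 0.07 0.41] zt [ 0.92  0.27 -0.29] foot [0.7  0.11 0.39] cap [0.64 0.02 0.43]
   [0.68 0.01 0.37] zt [ 0.87  0.22 -0.43] foot [0.7  0.
[... 664 characters left out ...]
657 0.103 0.325] z [ 0.93  0.21 -0.29]
   row 8 tcp [0.663 0.107 0.353] z [ 0.94  0.23 -0.26]
   row 9 tcp [0.668 0.11  0.381] z [ 0.94  0.25 -0.23]
   row 10 tcp [0.671 0.114 0.408] z [ 0.94  0.27 -0.2 ]
   row 11 tcp [0.672 0.117 0.433] z [ 0.94  0.3  -0.18]
[255, 0, -3.6, 0, 0.06, -0.01, -0.12, 255, 0.3, -3.5, -0.1, 0.05, -0.01, -0.13, 255, 0.7, -3.3, -0.1, 0.06, 0, -0.12, 255, 1.0, -3.2, 0, 0.05, 0, -0.13, 255, 1.3, -2.9, -0.1, 0.05, 0.01, -0.13, 255, 1.6, -2.7, -0.1, 0.04, 0.01, -0.13, 255, 1.8, -2.4, -0.1, 0.04, 0.01, -0.13, 255, 2.0, -2.1, -0.2, 0.04, 0.02, -0.14, 255, 2.2, -1.8, -0.2, 0.03, 0.01, -0.13, 255, 2.3, -1.5, -0.2, 0.03, 0.02, -0.13, 255, 2.2, -1.1, -0.3, 0.03, 0.01, -0.14]
```

play_rows(plan=[255,0,-3.6,0,0.06,-0.01,-0.12,255,0.3,-3.5,-0.1,0.05,-0.01,-0.13,255,0.7,-3.3,-0.1,0.06,0,-0.12,255,1.0,-3.2,0,0.05,0,-0.13,255,1.3,-2.9,-0.1,0.05,0.01,-0.13,255,1.6,-2.7,-0.1,0.04,0.01,-0.13,255,1.8,-2.4,-0.1,0.04,0.01,-0.13,255,2.0,-2.1,-0.2,0.04,0.02,-0.14,255,2.2,-1.8,-0.2,0.03,0.01,-0.13,255,2.3,-1.5,-0.2,0.03,0.02,-0.13])

```text
time: 24.82
eef_pos: [0.6629, 0.1201, 0.3921]
tool_rot: [-2.21, 0.03, -1.669]
ft_force: [0.4, 1.1, -2.8]
width: 0.04
```

Run:
```python
from h import *;from kin import *
log();s,Rm=st()
Db=ori(np.deg2rad(-17.9),np.deg2rad(35),1)
b,e=ik(np.array([.5865,-.2697,.29])-.03*U+.019*Db[:,2],Db,[-.68,-.07,1.8,.28,.85,-2.06]);print(np.round(b,2),e)
jplan([b],255)
```

```text
refit [1.000e-04 2.825e-01 4.551e-01 9.400e-02 5.001e-01 3.411e-01 8.620e-02
 2.000e-04] max mm 0.6232932021866533
t 24.82 tcp [0.6629 0.1201 0.3921] grasp [0.6451 0.1148 0.3964] z [ 0.933  0.277 -0.23 ] x [ 0.298 -0.235  0.925] F [ 0.4  1.1 -2.8] w 0.04 j [-0.18 -0.24  2.14  1.73  0.46 -1.55]
[-0.69 -0.11  1.86  0.29  0.84 -2.08] 1.3274511849086015e-13
   row 1 tcp [0.668 0.104 0.389] z [ 0.93  0.27 -0.26]
   row 2 tcp [0.672 0.086 0.382] z [ 0.91  0.27 -0.3 ]
   row 3 tcp [0.674 0.067 0.374] z [ 0.9   0.26 -0.34]
   row 4 tcp [0.675 0.045 0.365] z [ 0.89  0.25 -0.38]
   row 5 tcp [0.674 0.019 0.354] z [ 0.88  0.22 -0.43]
   row 6 tcp [ 0.671 -0.008  0.343] z [ 0.85  0.2  -0.49]
   row 7 tcp [ 0.665 -0.038  0.331] z [ 0.83  0.16 -0.54]
   row 8 tcp [ 0.656 -0.071  0.319] z [ 0.79  0.11 -0.6 ]
   row 9 tcp [ 0.645 -0.106  0.308] z [ 0.76  0.06 -0.65]
   row 10 tcp [ 0.631 -0.143  0.297] z [ 0.72  0.01 -0.7 ]
   row 11 tcp [ 0.614 -0.181  0.287] z [ 0.66 -0.05 -0.75]
   row 12 tcp [ 0.593 -0.222  0.28 ] z [ 0.61 -0.11 -0.79]
   row 13 tcp [ 0.569 -0.264  0.274] z [ 0.54 -0.17 -0.82]
[255, 0.2, 1.7, 0.1, -0.01, -0.03, -0.14, 255, -0.3, 1.9, 0.1, 0, -0.04, -0.13, 255, -0.8, 2.0, -0.1, -0.01, -0.04, -0.13, 255, -1.2, 2.0, -0.2, 0, -0.05, -0.13, 255, -1.8, 2.1, -0.3, -0.01, -0.06, -0.12, 255, -2.2, 1.9, -0.4, 0.01, -0.06, -0.12, 255, -2.8, 1.7, -0.5, 0.01, -0.07, -0.11, 255, -3.2, 1.5, -0.6, 0.01, -0.08, -0.11, 255, -3.6, 1.2, -0.6, 0.02, -0.08, -0.11, 255, -4.0, 0.7, -0.6, 0.02, -0.08, -0.1, 255, -4.3, 0.3, -0.6, 0.04, -0.08, -0.1, 255, -4.6, -0.2, -0.7, 0.04, -0.09, -0.09]
[255, -4.8, -0.7, -0.5, 0.05, -0.08, -0.09]
```

play_rows(plan=[255,0.2,1.7,0.1,-0.01,-0.03,-0.14,255,-0.3,1.9,0.1,0,-0.04,-0.13,255,-0.8,2.0,-0.1,-0.01,-0.04,-0.13,255,-1.2,2.0,-0.2,0,-0.05,-0.13,255,-1.8,2.1,-0.3,-0.01,-0.06,-0.12,255,-2.2,1.9,-0.4,0.01,-0.06,-0.12,255,-2.8,1.7,-0.5,0.01,-0.07,-0.11,255,-3.2,1.5,-0.6,0.01,-0.08,-0.11,255,-3.6,1.2,-0.6,0.02,-0.08,-0.11,255,-4.0,0.7,-0.6,0.02,-0.08,-0.1,255,-4.3,0.3,-0.6,0.04,-0.08,-0.1,255,-4.3,-0.2,-0.7,0.04,-0.09,-0.09])

```text
time: 26.32
eef_pos: [0.577, -0.2243, 0.2569]
tool_rot: [2.145, 1.531, 0.551]
ft_force: [-0.3, -1.0, -3.0]
width: 0.0397
```

Run:
```python
from h import *;from kin import *
log();s,Rm=rel("cellB.npy",2)
Db=ori(np.deg2rad(-17.9),np.deg2rad(34.7),1)
plan(np.array([.5865,-.2697,.20])-.016*U,Db,6,255,grasp=True,dec=2)
```

```text
refit [1.000e-04 2.825e-01 4.551e-01 9.410e-02 5.001e-01 3.411e-01 8.620e-02
 2.000e-04] max mm 0.6285314625480709
t 26.32 tcp [ 0.577  -0.2243  0.2569] grasp [ 0.5664 -0.2219  0.2725] z [ 0.557 -0.124 -0.821] x [0.305 0.95  0.063] F [-0.3 -1.  -3. ] w 0.0397 j [-0.64 -0.11  1.89  0.33  0.82 -2.04]
foot rel bay mm: u -28.3 v 43.6 z 208.9 axis tilt deg u -0.1 v -3.9 jaw yaw vs V deg -0.08
6 rows; step mm 14.1 deg 0.6
[255, -0.75, -0.42, 1.13, 0, -0.009, -0.006, 255, -0.73, -0.42, 1.13, 0, -0.009, -0.006, 255, -0.72, -0.43, 1.14, 0, -0.009, -0.006, 255, -0.71, -0.43, 1.15, 0, -0.009, -0.006, 255, -0.7, -0.43, 1.15, 0, -0.009, -0.006, 255, -0.68, -0.44, 1.16, 0, -0.009, -0.006]
```

play_rows(plan=[255,-0.9,-0.42,1.0,0,-0.01,-0.006,255,-0.9,-0.42,1.0,0,-0.01,-0.006,255,-0.8,-0.43,1.1,0,-0.01,-0.006,255,-0.8,-0.43,1.15,0,-0.01,-0.006,255,-0.7,-0.43,1.15,0,-0.009,-0.006,255,-0.68,-0.44,1.16,0,-0.009,-0.006,255,0,0,0,0,0,0])

```text
time: 27.2
eef_pos: [0.5745, -0.2711, 0.1745]
tool_rot: [2.122, 1.542, 0.469]
ft_force: [-0.2, -0.2, -2.8]
width: 0.0395
```

Run:
```python
from h import *;from kin import *
log();s,Rm=rel("cellB.npy",2)
shots("B1")
P=cloud(np.load("pics/topB1.npy"),*camT("top"));X=(Rm@np.load("cellB.npy")+np.array(s["eef_pos"])[:,None]).T;print(X)
m=(abs(P[...,2]-X[1,2])<.006)&(np.hypot(P[...,0]-X[1,0],P[...,1]-X[1,1])<.022);print("cap seen",m.sum(),np.median(P[m],0))
Db=ori(np.deg2rad(-18.1),np.deg2rad(34.7),1)
f=X[0]-[.5865,-.2697,0];corr=-(f@V)*V-(f@U+.012)*U
p=s["eef_pos"]+corr+[0,0,.032-X[0,2]]
plan(p,Db,9,255,dec=2)
```

```text
refit [1.000e-04 2.825e-01 4.551e-01 9.410e-02 5.001e-01 3.412e-01 8.620e-02
 2.000e-04] max mm 0.6742694810312477
t 27.2 tcp [ 0.5745 -0.2711  0.1745] grasp [ 0.5645 -0.2678  0.1902] z [ 0.53  -0.173 -0.83 ] x [ 0.309  0.951 -0.001] F [-0.2 -0.2 -2.8] w 0.0395 j [-0.69  0.03  1.94  0.34  0.64 -2.17]
foot rel bay mm: u -16.8 v -4.7 z 126.4 axis tilt deg u 0.6 v -0.2 jaw yaw vs V deg 0.10
(384, 794, 3)
[[ 0.56902821 -0.26898822  0.12637132]
 [ 0.57005047 -0.26981047  0.2423639 ]]
cap seen 275 [ 0.57159403 -0.26973191  0.24395587]
9 rows; step mm 10.7 deg 0.1
[255, 0.06, -0.56, 0.91, -0.001, 0, 0, 255, 0.05, -0.56, 0.91, -0.001, 0, 0, 255, 0.06, -0.57, 0.91, -0.001, 0, 0, 255, 0.05, -0.56, 0.91, -0.001, 0, 0, 255, 0.06, -0.57, 0.91, -0.001, 0, 0, 255, 0.05, -0.56, 0.91, -0.001, 0, 0, 255, 0.06, -0.57, 0.9, -0.001, 0, 0, 255, 0.05, -0.57, 0.91, -0.001, 0, 0, 255, 0.06, -0.57, 0.9, -0.001, 0, 0.0]
```

View pics/vB1.png

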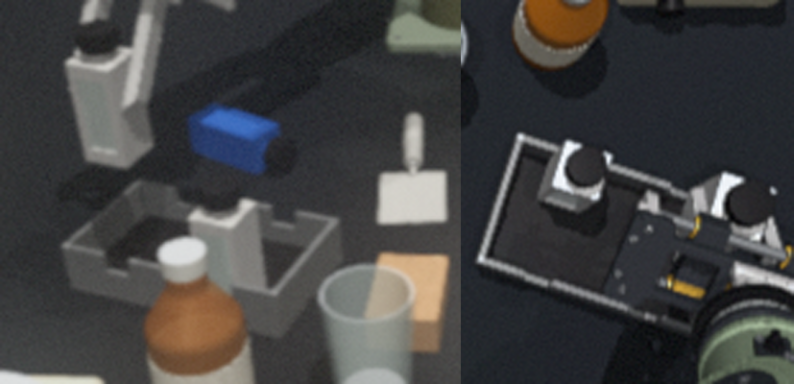

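play_rows(plan=[255,0.07,-0.56,0.91,-0.001,0,0,255,0.06,-0.56,0.91,-0.001,0,0,255,0.06,-0.57,0.91,-0.001,0,0,255,0.06,-0.56,0.91,-0.001,0,0,255,0.06,-0.57,0.91,-0.001,0,0,255,0.06,-0.56,0.91,-0.001,0,0,255,0.06,-0.57,0.9,-0.001,0,0,255,0.06,-0.57,0.91,-0.001,0,0,255,0,0,0,0,0,0])

```text
time: 28.42
eef_pos: [0.5811, -0.2678, 0.0856]
tool_rot: [2.112, 1.536, 0.476]
ft_force: [1.0, 0.1, -2.4]
width: 0.04
```

Run:
```python
from h import *;from kin import *
log();s,Rm=rel("cellB.npy",2)
```

```text
refit [1.000e-04 2.825e-01 4.551e-01 9.400e-02 5.001e-01 3.412e-01 8.620e-02
 2.000e-04] max mm 0.6899342063083902
t 28.43 tcp [ 0.5811 -0.2678  0.0856] grasp [ 0.5708 -0.2644  0.1013] z [ 0.54  -0.177 -0.823] x [ 0.309  0.951 -0.002] F [ 1.   0.1 -2.4] w 0.04 j [-0.68  0.18  2.    0.49  0.43 -2.33]
foot rel bay mm: u -11.0 v 0.4 z 37.5 axis tilt deg u -0.1 v -0.2 jaw yaw vs V deg 0.08
```

play_rows(plan=[255,0,-0.28,0.4,0,0,0,255,0,-0.28,0.4,0,0,0,255,0,-0.28,0.4,0,0,0,255,0,-0.25,0.35,0,0,0,255,0,-0.15,0.2,0,0,0,255,0,-0.1,0.15,0,0,0])

```text
time: 29.18
eef_pos: [0.582, -0.2688, 0.0626]
tool_rot: [2.109, 1.534, 0.476]
ft_force: [-0.3, -0.4, -3.1]
width: 0.04
```

Run:
```python
from h import *;from kin import *
s,Rm=rel("cellB.npy",2)
```

```text
refit [1.000e-04 2.825e-01 4.551e-01 9.400e-02 5.001e-01 3.411e-01 8.620e-02
 2.000e-04] max mm 0.6925345700744268
t 29.18 tcp [ 0.582  -0.2688  0.0626] grasp [ 0.5717 -0.2654  0.0782] z [ 0.542 -0.179 -0.821] x [ 0.309  0.951 -0.004] F [-0.3 -0.4 -3.1] w 0.04 j [-0.68  0.23  2.    0.56  0.38 -2.4 ]
foot rel bay mm: u -9.7 v -0.4 z 14.4 axis tilt deg u -0.3 v -0.1 jaw yaw vs V deg 0.10
```

play_rows(plan=[255,0.02,-0.1,0.15,0.005,0,0,255,0.02,-0.1,0.13,0,0,0,255,0,0,0,0,0,0])

```text
time: 29.55
eef_pos: [0.5823, -0.2686, 0.0591]
tool_rot: [2.112, 1.536, 0.473]
ft_force: [-0.3, 0.3, -2.9]
width: 0.0396
```

play_rows(plan=[255,0,-0.05,0.07,0,0,0])

```text
time: 29.68
eef_pos: [0.5824, -0.2687, 0.0584]
tool_rot: [2.112, 1.536, 0.473]
ft_force: [0.9, -1.0, -3.8]
width: 0.0397
```

play_rows(plan=[255,0,-0.05,0.07,0,0,0])

```text
time: 29.8
eef_pos: [0.5824, -0.2687, 0.0576]
tool_rot: [2.112, 1.536, 0.473]
ft_force: [-0.3, -0.7, -2.5]
width: 0.0397
```

Run:
```python
from h import *;from kin import *
s,Rm=rel("cellB.npy",2)
```

```text
refit [1.000e-04 2.825e-01 4.551e-01 9.400e-02 5.001e-01 3.411e-01 8.620e-02
 2.000e-04] max mm 0.6925345700744268
t 29.8 tcp [ 0.5824 -0.2687  0.0576] grasp [ 0.5722 -0.2653  0.0733] z [ 0.538 -0.179 -0.824] x [ 0.309  0.951 -0.004] F [-0.3 -0.7 -2.5] w 0.0397 j [-0.67  0.24  2.    0.56  0.38 -2.4 ]
foot rel bay mm: u -9.5 v -0.2 z 9.5 axis tilt deg u -0.0 v -0.1 jaw yaw vs V deg 0.10
```

play_rows(plan=[255,0,0.2,0.13,0,0,0,255,0,0.2,0.13,0,0,0,255,0,0.12,0.08,0,0,0,255,0,0,0,0,0,0])

```text
time: 30.3
eef_pos: [0.5889, -0.2709, 0.0578]
tool_rot: [2.112, 1.536, 0.473]
ft_force: [0.4, 0.2, -2.6]
width: 0.04
```

Run:
```python
from h import *;from kin import *
s,Rm=rel("cellB.npy",2)
```

```text
refit [1.000e-04 2.825e-01 4.551e-01 9.400e-02 5.001e-01 3.411e-01 8.620e-02
 2.000e-04] max mm 0.6925345700744268
t 30.3 tcp [ 0.5889 -0.2709  0.0578] grasp [ 0.5786 -0.2675  0.0735] z [ 0.538 -0.179 -0.824] x [ 0.309  0.951 -0.004] F [ 0.4  0.2 -2.6] w 0.04 j [-0.67  0.25  1.99  0.55  0.38 -2.39]
foot rel bay mm: u -2.7 v -0.3 z 9.7 axis tilt deg u -0.1 v -0.1 jaw yaw vs V deg 0.11
```

Lowering to the floor, then pressing forward in small steps.

play_rows(plan=[255,0,0.05,0.04,0,0,0])

```text
time: 30.42
eef_pos: [0.5894, -0.271, 0.0577]
tool_rot: [2.112, 1.536, 0.473]
ft_force: [-0.7, -0.4, -3.4]
width: 0.0396
```

play_rows(plan=[255,0,0.06,0.04,0,0,0])

```text
time: 30.55
eef_pos: [0.5896, -0.2709, 0.0576]
tool_rot: [2.112, 1.538, 0.472]
ft_force: [-10.4, 1.0, 5.0]
width: 0.0397
```

play_rows(plan=[255,0,0.06,0.04,0,0,0])

```text
time: 30.68
eef_pos: [0.5896, -0.271, 0.0576]
tool_rot: [2.112, 1.539, 0.472]
ft_force: [-9.0, 1.5, 6.2]
width: 0.0397
```

play_rows(plan=[255,0,0.06,0.04,0,0,0])

```text
time: 30.8
eef_pos: [0.5896, -0.271, 0.0575]
tool_rot: [2.113, 1.54, 0.471]
ft_force: [-6.7, 1.7, 3.0]
width: 0.0397
```

Run:
```python
from h import *;from kin import *
s,Rm=rel("cellB.npy",2)
```

```text
refit [1.000e-04 2.825e-01 4.551e-01 9.400e-02 5.001e-01 3.411e-01 8.620e-02
 2.000e-04] max mm 0.6925345700744268
t 30.8 tcp [ 0.5896 -0.271   0.0575] grasp [ 0.5794 -0.2676  0.0732] z [ 0.536 -0.177 -0.825] x [ 0.308  0.951 -0.004] F [-6.7  1.7  3. ] w 0.0397 j [-0.67  0.26  1.98  0.54  0.38 -2.38]
foot rel bay mm: u -2.1 v -0.1 z 9.4 axis tilt deg u 0.1 v -0.1 jaw yaw vs V deg 0.02
```

The wall is felt at the same offset as for bay 1, and the cell is upright. Releasing.

play_rows(plan=[130,0,0,0,0,0,0,120,0,0,0,0,0,0,95,0,0,0,0,0,0,95,0,0,0,0,0,0])

```text
time: 31.3
eef_pos: [0.5921, -0.2732, 0.0609]
tool_rot: [2.107, 1.534, 0.473]
ft_force: [0.5, -0.7, 0.1]
width: 0.059
```

play_rows(plan=[95,0,0,-1,0,0,0,95,0,0,-2.5,0,0,0,95,0,0,-3.5,0,0,0,95,0,0,-3.5,0,0,0,95,0,-1.5,-2,0,0,0,95,0,-3,-2,0,0,0,95,0,0,0,0,0,0])

```text
time: 32.17
eef_pos: [0.4748, -0.2347, 0.1604]
tool_rot: [2.103, 1.532, 0.471]
ft_force: [-0.1, 0.2, 0.5]
width: 0.0588
```

```bash
cat > chk.py <<'E'
from h import *;from kin import *
import sys
tag=sys.argv[1]
s,Rm=st();K,T=camT("wrist",s);im,d=bot.get_image("wrist");cv2.imwrite(f"pics/w{tag}.png",im[:,:,::-1])
shots(tag)
clouds={n:cloud(np.load(f"pics/{n}{tag}.npy"),*camT(n)) for n in ("top","scene")};clouds["wrist"]=cloud(d,K,T)
for n,P in clouds.items():
    r=P[...,:2]-[.5685,-.2114];a=r@U[:2]*1000;b=r@V[:2]*1000;z=P[...,2]*1000
    for i,v0 in ((1,50),(2,-50)):
        m=(abs(z-125)<6)&(np.hypot(a-35,b-v0)<23)
        k=(abs(z-99.5)<5)&(np.hypot(a-35,b-v0)<31)
        if m.sum()>20: print(n,i,"cap u %.1f..%.1f v %.1f..%.1f"%(a[m].min(),a[m].max(),b[m].min(),b[m].max()),"z %.1f"%np.median(z[m]))
        if k.sum()>20: print("   shoulder u %.1f..%.1f v %.1f..%.1f z %.1f"%(a[k].min(),a[k].max(),b[k].min(),b[k].max(),np.median(z[k])))
    w=(abs(z-45)<3)&(abs(a)<64)&(abs(b)<110)&(abs(abs(b)-50)>25)&(a>45); 
    if w.sum()>20: print("   far wall top u %.1f..%.1f"%(np.percentile(a[w],3),np.percentile(a[w],97)))
E
python3 chk.py B4
```

```text
refit [1.000e-04 2.825e-01 4.551e-01 9.400e-02 5.001e-01 3.411e-01 8.620e-02
 2.000e-04] max mm 0.6925345700744268
t 32.17 tcp [ 0.4748 -0.2347  0.1604] grasp [ 0.4645 -0.2311  0.176 ] z [ 0.543 -0.185 -0.819] x [ 0.31   0.951 -0.01 ] F [-0.1  0.2  0.5] w 0.0588 j [-0.79 -0.21  2.19  0.44  0.65 -2.34]
(384, 794, 3)
top 1 cap u 18.2..51.1 v 32.9..65.0 z 126.0
   shoulder u 13.8..54.4 v 28.6..69.1 z 100.0
top 2 cap u 17.7..50.9 v -67.6..-34.3 z 126.0
   shoulder u 14.2..54.6 v -71.8..-30.4 z 99.8
   far wall top u 47.2..59.6
scene 1 cap u 15.9..50.9 v 34.4..67.7 z 126.2
   shoulder u 12.4..53.8 v 29.6..70.8 z 100.2
scene 2 cap u 16.1..51.1 v -65.7..-33.4 z 126.1
   shoulder u 12.3..55.4 v -70.6..-28.2 z 100.3
   far wall top u 46.8..59.0
wrist 1 cap u 14.3..47.4 v 32.9..65.4 z 125.3
   shoulder u 10.9..50.2 v 28.7..69.3 z 99.4
wrist 2 cap u 14.0..48.6 v -67.2..-34.3 z 125.3
   shoulder u 9.9..51.9 v -70.6..-30.7 z 99.5
   far wall top u 47.4..57.3
```

View pics/vB4.png

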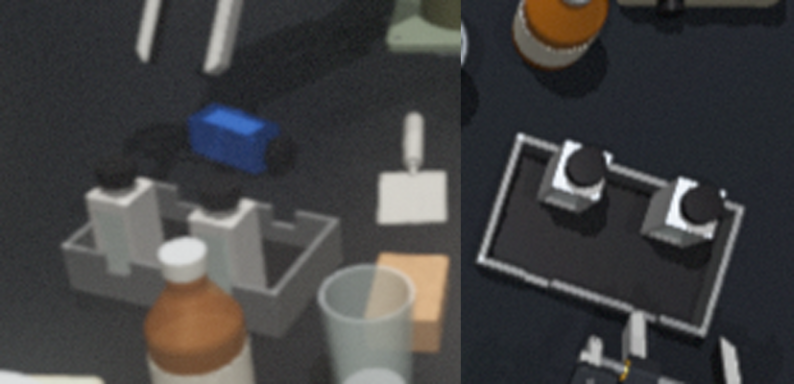

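View pics/wB4.png

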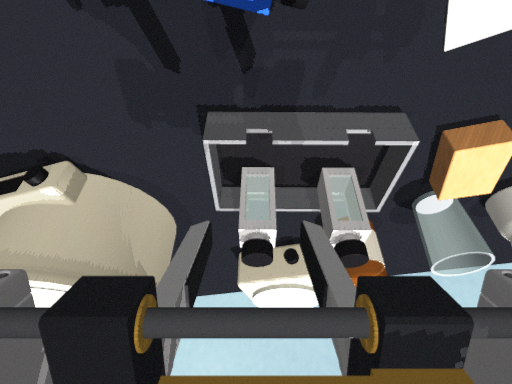

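Run:
```python
from h import *
a=cv2.imread("pics/top0.png");b=cv2.imread("pics/topB4.png")
cv2.imwrite("pics/fin.png",np.vstack([a[60:310],b[60:310]]))
d=cv2.absdiff(a,b).max(2);n,l,st_,c=cv2.connectedComponentsWithStats((cv2.medianBlur(d,5)>60).astype(np.uint8))
for i in range(1,n):
    if st_[i,4]>15: print(st_[i])
```

```text
[325 145  20  23 164]
[366 159  23  26 217]
[215 176  19  50 340]
[172 179  21  51 411]
[355 213   7  16  92]
[338 222  18  14  92]
[369 223  32  29 234]
[416 250  18  12  94]
[373 252  38  34 491]
[ 299  254  132  130 6821]
```

View pics/fin.png

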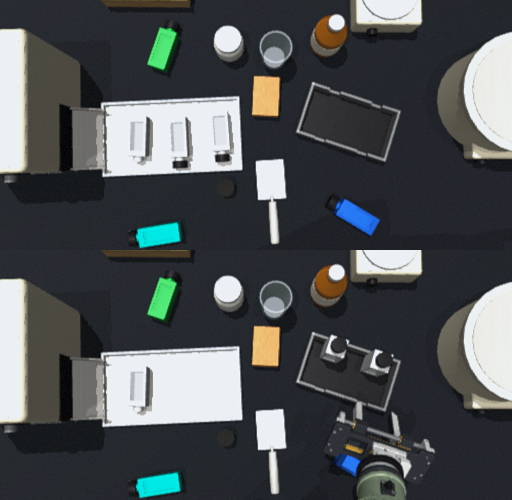

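The comparison of the top view before and after shows only the two cells moved. The open cell (139,388) and the bystanders are unchanged, and the robot touches nothing. Handing in.

Run:
```python
from rig import bot
print(bot.close_job())
```

```text
the job is handed in; nothing more can be done
None
```

Both capped cells now stand upright, cap up, in the tote: the tray's middle cell in bay_1 and the right-hand one in bay_2. I gripped each by its plain sides and felt the floor insert at about 9.5 mm. I then pushed each to the far wall with at most about 17 N and let go; the run took about 32 s.

- **Flush:** the top camera puts both cells' far faces about 0.5 mm from the measured wall face, which is within its error.
- **Centred:** the top camera puts both cells about 1 mm to the right of the slot centres. The scene camera puts them up to 1 mm to the left. That is within the 2 mm calibration.
- **Square and untouched:** the first cell sat within 0.5° of square after release, and the second lined up within 0.1° while still gripped. The uncapped cell and the other things on the bench look unmoved in the before-and-after top view, except part of the blue look-alike and the bench under the arm, which it hides.
- **Disagreements:** after release the wrist camera read both cells about 3 to 4 mm short of the wall. It read the wall itself about 2 mm short too, so I took most of that as its own bias. The arm's pose model also placed both wall contacts 2 mm short, the same offset in each bay. I did not nudge the cells again after letting go.
- **On release:** the arm sprang about 5 mm forward and up at the first cell and slightly less at the second. Both cells stayed standing in place.

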